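# Load the bench rack with reagent bottles, tall ones at the back first

## Robot

A 7-joint arm with a two-finger parallel gripper is mounted at the origin on the work surface. World frame = base frame: x ahead of the robot, y to its left, z up, the work surface at z = 0. Lengths are in m, angles in rad, forces in N, time in s.
With the tool pointing down it reaches from about 0.425 to 0.875 m from the base axis. Payload 4.7 kg.
Tool frame: the origin (TCP) lies midway between the tips of the shut fingers; the grasp point (between the pads) lies 19 mm behind it; z points along the fingers, y is the direction in which the jaws open and shut (so a half turn about z gives the same grasp; the last joint's range is limited). The gripper opens to 87 mm and grips with 3 to 60 N. Pads are 19 mm wide; open, the fingers measure 117 mm over their backs; the gripper's body (75 mm by 190 mm) begins 51 mm behind the grasp point.
Start: joints at [-1.262, 0.321, -0.07, 1.45, 0.023, 1.371, -0.057], TCP at [0.189, 0.622, 0.19] pointing down, gripper open.
Joint ranges: [-2.86, 2.86], [-0.3, 2.09], [-1.38, 1.24], [0.06, 2.45], [-1.56, 4.7], [0.09, 2.05], [-2.69, 2.69]. Speed limits (rad/s): [2.57, 2.57, 3.14, 3.14, 3.14, 3.14, 3.14].

## Interface

Orientations are given as a rotation vector (axis times angle).
In Python, from bench import * gives the robot as it stands. The module is installed in compiled form; this text tells all that it offers.
- The arm moves only by the tool play_rows, never from a script. Its argument "series" is one flat list of numbers, 7 for each row, row after row: the opening in per cent of the stroke, from 0 (shut) to 100 (fully open), then the shift along the tool's x, y, z in m, then the turn, a rotation vector about the tool's x, y, z in degrees. In form: [fingers, tx, ty, tz, rx, ry, rz, fingers, tx, ty, tz, rx, ry, rz, ...]. A call has 1 to 10 rows; each row is the pose to reach, as a shift and turn from the pose commanded when the call began, along the tool's axes at that moment; what a row does not reach only later rows make up. A row lasts 1/12 s, in which the tool goes at most 41.7 mm and 7.16 degrees, less where a joint would pass 70% of its speed; a pose out of reach is approached as far as the arm can. A call with a gripper value outside its range is refused whole. The fingers move at their own pace and stop on an object; "force" is the grip in N (left out, the last holds). Time passes only in rows, so rows that repeat a pose let the fingers close. It gives the time, the measured TCP pose, the force and the opening at its end, in the units of the state.
- get_state(): the state, without advancing time (a new reading comes with each control period).
- get_image(name): name is "scene" or "side" or "wrist"; returns a dict with "frame" (420x560x3 uint8, red, green, blue), "fx", "fy", "cx", "cy" (pixels), "D" ([k1, k2, p1, p2, k3] as OpenCV has them; the pictures are not rectified), "R" (3x3) and "t" (3): a world point X has camera coordinates R X + t. Camera axes: x right, y down, z forward; pixel columns grow to the right and rows downward; lengths in m; the calibration is good to about 2 mm. A picture is of the moment at which its call begins. There is no depth.
- close_job(): hands the job in, once; it reports no verdict.
The state is a dict: "time": time; "joint_positions": joint angles; "qd": joint speeds; "joint_torque": joint torques, N m; "position": TCP position; "tool_rot": TCP orientation; "ft_force": force on the tool from outside, world axes, zero at the start; "torque": the same for the moment, N m; "grip_width": opening from 0.0 (shut) to 1.0 (fully open).
Only numpy, scipy, OpenCV 4.12 (cv2) and the standard library are available. Lean on these libraries where they do the work, as an engineer would, in place of code of your own. Each camera call takes 0.05 s, during which the arm holds its last target.

## Task

Load the four amber screw-cap bottles upright into the bench rack, each fully down in a pocket of its own width: the two tall bottles in the back row (beside the rail, farther from the robot), the two short ones in the front row. Put both tall bottles in before either short one, set each down rather than dropping it, and leave the small flask and the petri dishes where they stand.

Things in the scene. Friction and masses are not known exactly. Their poses are not given: they have to be found in the camera images.
- tall_wide_mid (a point): tall wide amber glass bottle, 125 mm tall: round body 58 mm in diameter up to 98 mm above the foot, sloping shoulder, black screw cap 41 mm in diameter on the top 20 mm. This point is on its axis half-way up (62.5 mm above the foot); z points up along it. Full, 0.24 to 0.45 kg. Grip the body just under the shoulder
- tall_slim_mid (a point): tall slim amber glass bottle, 125 mm tall: round body 36 mm in diameter up to 98 mm above the foot, sloping shoulder, black screw cap 25 mm in diameter on the top 20 mm. This point is on its axis half-way up (62.5 mm above the foot); z points up along it. About 0.1 to 0.2 kg. Grip the body just under the shoulder
- short_wide_mid (a point): short wide amber glass bottle, 72 mm tall: round body 58 mm in diameter up to 45 mm above the foot, sloping shoulder, black screw cap 41 mm in diameter on the top 20 mm. This point is on its axis half-way up (36 mm above the foot); z points up along it. About 0.2 kg
- short_slim_mid (a point): short slim amber glass bottle, 72 mm tall: round body 36 mm in diameter up to 45 mm above the foot, sloping shoulder, black screw cap 25 mm in diameter on the top 20 mm. This point is on its axis half-way up (36 mm above the foot); z points up along it. About 0.1 kg
- back_wide_pocket (a point): centre of the floor of the wide pocket of the back row: a round pocket 72 mm across, 12 mm deep, dark floor, in a fixed white block 92 x 96 mm (x, y). z up; x points from front row to back row, y along the row. For the tall wide bottle: seated, its half-way point is 62.5 mm above this point. A black rail 40 mm high runs behind the back row, its inner face 53 mm from the centres
- back_slim_pocket (a point): centre of the floor of the narrow pocket of the back row: a round pocket 50 mm across, 12 mm deep, dark floor, in a fixed white block 92 x 96 mm (x, y). z up; x points from front row to back row, y along the row. For the tall slim bottle: seated, its half-way point is 62.5 mm above this point. Which side of a row has the wide pocket varies, row by row
- front_wide_pocket (a point): centre of the floor of the wide pocket of the front row: a round pocket 72 mm across, 12 mm deep, dark floor, in a fixed white block 92 x 96 mm (x, y). z up; x points from front row to back row, y along the row. For the short wide bottle: seated, its half-way point is 36 mm above this point. Rows are 100 mm apart, pockets in a row 110 mm
- front_slim_pocket (a point): centre of the floor of the narrow pocket of the front row: a round pocket 50 mm across, 12 mm deep, dark floor, in a fixed white block 92 x 96 mm (x, y). z up; x points from front row to back row, y along the row. For the short slim bottle: seated, its half-way point is 36 mm above this point
- flask_mid (a point): small clear glass conical flask, 78 mm tall, foot 50 mm and neck 22 mm in diameter, loose; a bystander to leave alone. This point is on its axis half-way up
- dishes_mid (a point): two stacked petri dishes (one piece), clear and white, 60 mm in diameter, 30 mm tall, loose; bystanders to leave alone. This point is at their centre

How it is judged:
By the outcome, as a careful person would: the job done as asked, in the order asked, and still so for the second after the job is handed in, with the robot touching nothing.
It also fails if it takes over 128 s, if anything falls off the work surface, if the arm or the gripper's body presses on something with over 40 N, if the wrist force passes 120 N, or if a joint passes its speed limit or range.

## Working session

There is one attempt and no reset: what is moved stays moved. The work goes in short steps, Python scripts to look and compute and a tool call to move; the robot and the scene stay as the last step left them, time stands still between calls to the robot, and variables do not carry over. Pictures are saved under pics/ and viewed, and the job is handed in when it is done.

Besides the shell and the picture viewer there is one more tool, called after "Call:" as a command line: name --argument value ..., lists and objects as JSON in quotes. play_rows: Moves the arm, as the interface text tells. Its arguments: {"type":"object","properties":{"series":{"type":"array"},"force":{"type":"number"}},"required":["series"]}

```bash
mkdir -p pics
python3 - <<'E'
from bench import *
import cv2,json
s=get_state();print(s)
for n in ["scene","side","wrist"]:
    d=get_image(n);cv2.imwrite(f"pics/a_{n}.png",d["frame"][:,:,::-1])
    print(n,{k:(v.tolist() if hasattr(v,'tolist') else v) for k,v in d.items() if k!="frame"})
E
```

```text
{'time': 0.0, 'joint_positions': array([-1.26189468,  0.32181136, -0.07006081,  1.45166514,  0.0225888 ,
        1.3708107 , -0.05692733]), 'qd': array([-0.00016708,  0.0011248 , -0.00136421, -0.00290955, -0.00055188,
       -0.00042469,  0.00040959]), 'joint_torque': array([-4.44802390e-04, -4.91278338e+01, -4.04314790e-01, -3.12533605e+01,
       -6.39710831e-02,  4.37267090e-02,  1.83898655e-04]), 'position': array([0.18874004, 0.62135059, 0.1892739 ]), 'tool_rot': array([-4.61404927e-01, -3.10733591e+00,  2.98292680e-03]), 'ft_force': array([-0.63715182, -0.17373356, -0.74194138]), 'torque': array([-0.04533641,  0.00316273, -0.00439087]), 'grip_width': 0.9997680378453593}
scene {'fx': 428.3710245669971, 'fy': 428.3710245669971, 'cx': 280.3786489308689, 'cy': 215.66352354949242, 'D': [-0.06012571417332995, 0.0, 0.0, 0.0, 0.0], 'R': [[-0.7133356195572005, 0.7005404998060355, 0.019882203158980555], [0.4221243962835609, 0.4521345795817281, -0.7857387072104144], [-0.5594312182325758, -0.5521026445127429, -0.6182389360019728]], 't': [0.35604991807987, -0.17170866781478547, 1.2574042333
[... 166 characters left out ...]
': [[0.7607801809933726, -0.6488758536885665, -0.013177355866240983], [-0.44588480708843353, -0.5078125850881204, -0.7370977664013308], [0.471593315278537, 0.5666449549109698, -0.6756576352403215]], 't': [-0.41189726074704114, 0.3047429290450045, 0.7003013759459751]}
wrist {'fx': 322.9241717585232, 'fy': 322.9241717585232, 'cx': 277.24806934225836, 'cy': 208.47766508448197, 'D': [-0.006446253482283039, 0.0, 0.0, 0.0, 0.0], 'R': [[0.2898483688192776, 0.9570708625027688, -0.0018130750160827516], [0.9215617618560438, -0.27858221305790465, 0.2703994631143863], [0.25828635693275054, -0.08004570391951153, -0.9627465103060313]], 't': [-0.6493853541992282, -0.033237866799749376, 0.3890495473501303]}
```

View pics/a_scene.png

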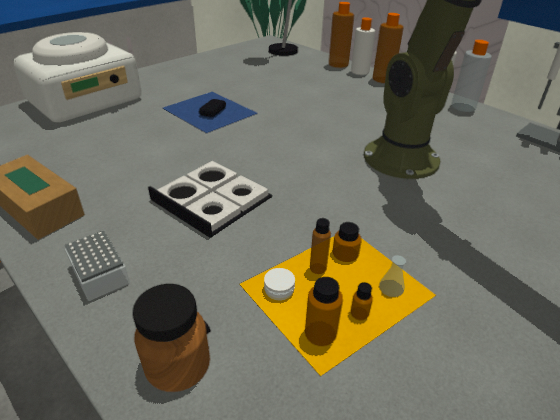

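View pics/a_side.png

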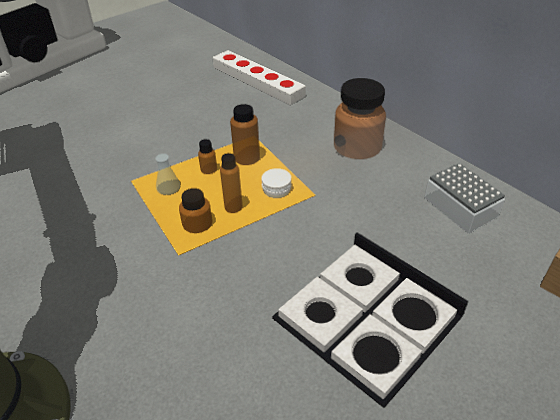

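View pics/a_wrist.png

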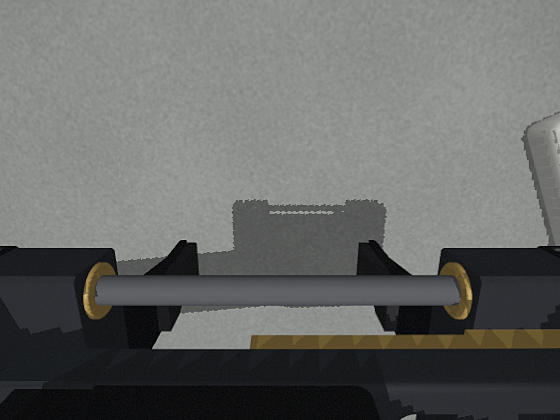

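The scene view shows four bottles, the dishes and the flask on a yellow mat around (335,300), and the rack around (210,197) with its rail on the near-left side. In the side view the mat is around (222,195) and the rack around (370,320). I'll zoom in on both.

Run:
```python
import cv2,numpy as np
a=cv2.imread("pics/a_scene.png");b=cv2.imread("pics/a_side.png")
def z(im,x0,y0,x1,y1,f): return cv2.resize(im[y0:y1,x0:x1],None,fx=f,fy=f,interpolation=cv2.INTER_CUBIC)
cv2.imwrite("pics/z1.png",z(a,140,155,280,240,5)); cv2.imwrite("pics/z2.png",z(b,265,225,475,410,3))
cv2.imwrite("pics/z3.png",z(a,235,210,435,375,3.5)); cv2.imwrite("pics/z4.png",z(b,125,95,325,260,3.5))
```

```text
(no output)
```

View pics/z1.png

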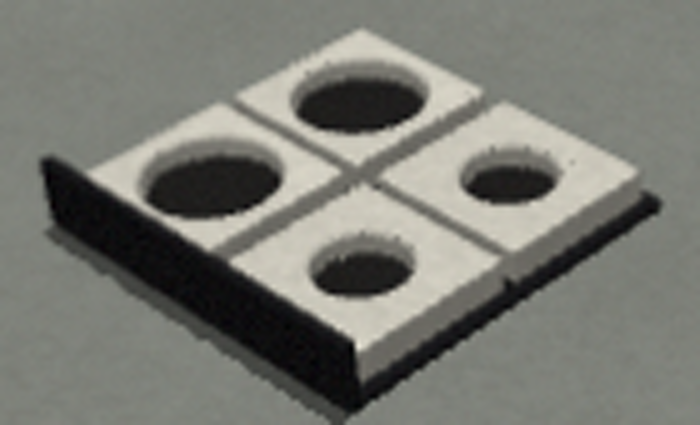

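View pics/z2.png

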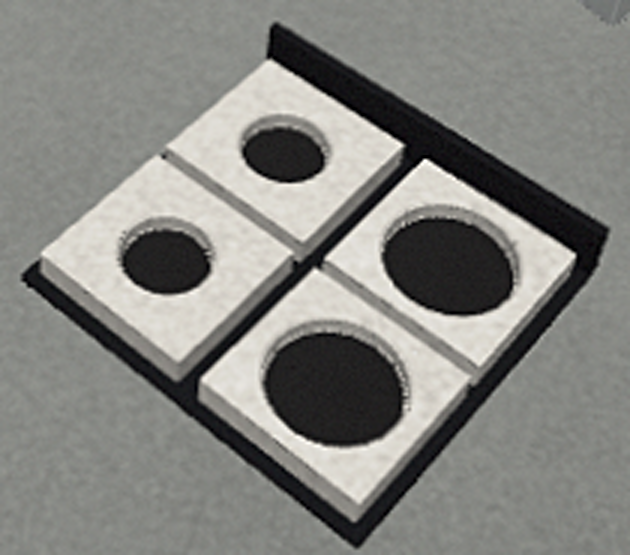

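View pics/z3.png

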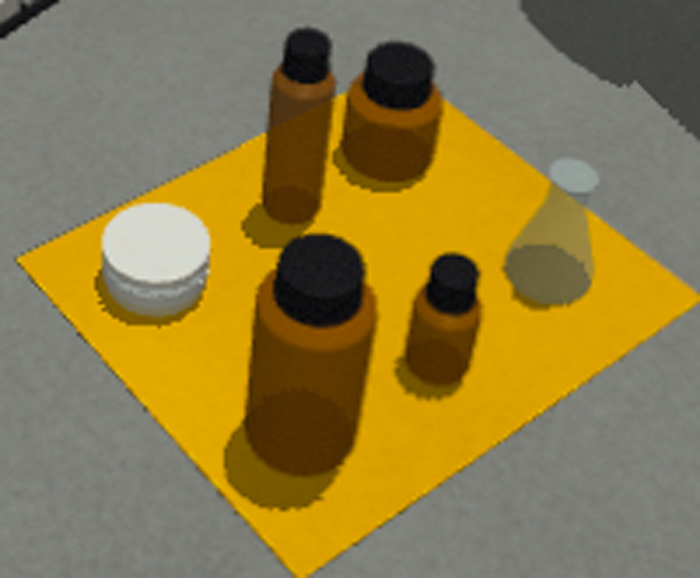

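View pics/z4.png

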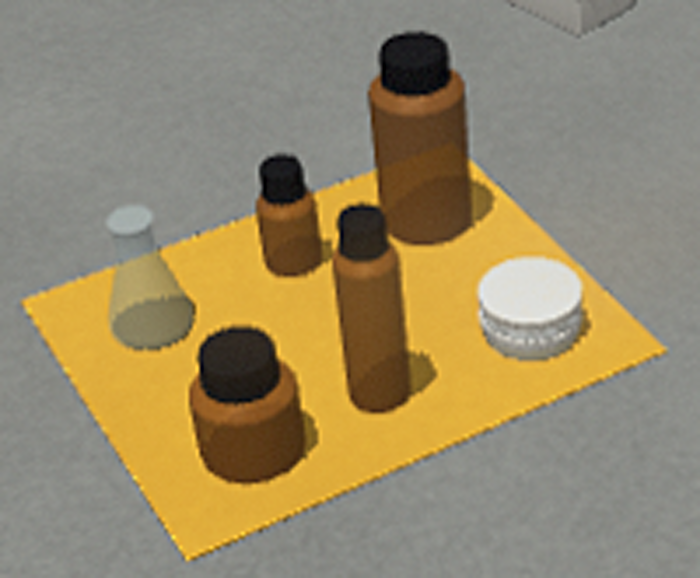

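Both rows have their wide pocket on the same side. The caps and pocket rims are cleanly visible in both views, so I can triangulate from the masks.

```bash
cat > h.py <<'E'
import cv2,numpy as np
def K(d): return np.array([[d["fx"],0,d["cx"]],[0,d["fy"],d["cy"]],[0,0,1.]])
def und(d,uv): return cv2.undistortPoints(np.array(uv,float).reshape(-1,1,2),K(d),np.array(d["D"])).reshape(-1,2)
def ray(d,uv):
    R=np.array(d["R"]);t=np.array(d["t"]);n=und(d,uv)[0]
    o=-R.T@t; v=R.T@np.array([n[0],n[1],1]);return o,v/np.linalg.norm(v)
def plane(d,uv,z):
    o,v=ray(d,uv);return o+v*(z-o[2])/v[2]
def tri(d1,u1,d2,u2):
    o1,v1=ray(d1,u1);o2,v2=ray(d2,u2)
    s=np.linalg.lstsq(np.c_[v1,-v2],o2-o1,rcond=None)[0]
    a=o1+s[0]*v1;b=o2+s[1]*v2
    return (a+b)/2,np.linalg.norm(a-b)
def proj(d,X):
    r,_=cv2.Rodrigues(np.array(d["R"]))
    return cv2.projectPoints(np.array(X,float).reshape(-1,1,3),r,np.array(d["t"]),K(d),np.array(d["D"]))[0].reshape(-1,2)
E
cat > meas.py <<'E'
from bench import *; from h import *
dd={n:get_image(n) for n in ["scene","side"]}
roi={"scene":[(285,205,385,320),(145,150,285,235)],"side":[(170,95,275,220),(265,225,475,405)]}
for n,d in dd.items():
    g=cv2.cvtColor(d["frame"],cv2.COLOR_RGB2GRAY)
    x0,y0,x1,y1=roi[n][0]; s=d["frame"][y0:y1,x0:x1]
    m=(s.max(2)<55).astype(np.uint8)
    c,l,st,ce=cv2.connectedComponentsWithStats(m)
    for i in range(1,c):
        if st[i,4]>40: print(n,"cap",(ce[i]+[x0,y0]).round(1),st[i])
    x0,y0,x1,y1=roi[n][1]; s=g[y0:y1,x0:x1]
    for T in (165,175,185):
        m=cv2.medianBlur((s>T).astype(np.uint8)*255,3)
        cs,hi=cv2.findContours(m,cv2.RETR_CCOMP,cv2.CHAIN_APPROX_NONE)
        for i,c in enumerate(cs):
            if hi[0][i][3]>=0 and cv2.contourArea(c)>100:
                e=cv2.fitEllipse(c); print(n,T,"hole",np.round(np.array(e[0])+[x0,y0],1),np.round(e[1],1))
E
python3 meas.py
```

```text
scene cap [322.2 225.8] [ 31  13  13  16 174]
scene cap [348.4 231.3] [ 54  17  20  19 309]
scene cap [325.7 289.8] [ 28  72  26  26 540]
scene cap [363.8 291. ] [ 72  78  14  17 200]
scene 165 hole [211.8 207.8] [14.2 23. ]
scene 165 hole [241.4 189.7] [13.2 21.3]
scene 165 hole [211.3 174.1] [16.1 28.9]
scene 175 hole [211.8 207.7] [14.5 23. ]
scene 175 hole [241.6 189.6] [13.2 21.9]
scene 175 hole [211.4 174. ] [16.2 29.4]
scene 185 hole [211.9 207.6] [15.4 23.8]
scene 185 hole [241.3 189.8] [14.1 22.5]
side cap [243.1 112.9] [ 64   9  20  18 299]
side cap [205.1 146.1] [ 29  45  13  13 143]
side cap [228.  161.1] [ 52  59  14  15 182]
side cap [192.6 199.2] [ 12  94  23  21 400]
side 165 hole [376.4 352.5] [42.6 51.4]
side 165 hole [414.8 311.5] [37.1 48.5]
side 165 hole [320.1 309.9] [27.1 33.4]
side 165 hole [359.4 274.1] [23.8 31.5]
side 175 hole [376.5 352.5] [42.7 51.8]
side 175 hole [414.9 311.4] [37.3 48.9]
side 175 hole [320.  309.9] [27.2 33.8]
side 175 hole [359.6 274.1] [23.9 32. ]
side 185 hole [376.5 352.4] [43.1 52.1]
side 185 hole [414.9 311.5] [37.5 49.2]
side 185 hole [320.  309.9] [27.5 34. ]
side 185 hole [359.5 274.1] [24.1 32.5]
```

```bash
cat > m2.py <<'E'
from bench import *; from h import *
A=get_image("scene");B=get_image("side")
caps=dict(tw=((325.7,289.8),(243.1,112.9)),ts=((322.2,225.8),(228,161.1)),sw=((348.4,231.3),(192.6,199.2)),ss=((363.8,291),(205.1,146.1)))
for k,(a,b) in caps.items():
    h=.115 if k[0]=='t' else .062
    X,e=tri(A,a,B,b); pa,pb=plane(A,a,h),plane(B,b,h)
    print(k,X.round(4),round(e,4),pa.round(4)[:2],pb.round(4)[:2],((pa+pb)/2).round(4)[:2])
sq={}
pk=dict(fw=((211.3,174.1),(376.5,352.5)),fs=((241.4,189.7),(320,309.9)),bs=((211.8,207.7),(359.5,274.1)))
for k,(a,b) in pk.items(): X,e=tri(A,a,B,b);print(k,X.round(4),round(e,4))
for z in (.02,.025,.03):
    P={k:plane(B,v,z)[:2] for k,v in dict(fw=(376.5,352.5),bw=(414.9,311.5),fs=(320,309.9),bs=(359.5,274.1)).items()}
    print(z,{k:v.round(4) for k,v in P.items()},[np.linalg.norm(P[i]-P[j]).round(4) for i,j in (('fw','bw'),('fs','bs'),('fw','fs'),('bw','bs'))])
# flask foot, dish
# flask: top mouth z=.078; dish top z=.03
print('flask',plane(A,(399,260.5),.078),plane(B,(162,157),.078)); print('dish',plane(A,(279.5,279.5),.03),plane(B,(276.5,178.5),.03))
E
python3 m2.py
```

```text
tw [0.6418 0.2464 0.1155] 0.0004 [0.6413 0.2462] [0.6424 0.2468] [0.6419 0.2465]
ts [0.523  0.1349 0.1153] 0.0005 [0.5225 0.1348] [0.5233 0.135 ] [0.5229 0.1349]
sw [0.4442 0.1445 0.0618] 0.0001 [0.4444 0.1447] [0.4442 0.1443] [0.4443 0.1445]
ss [0.5546 0.2672 0.0621] 0.0 [0.5545 0.2672] [0.5547 0.2673] [0.5546 0.2672]
fw [ 0.4826 -0.2782  0.0203] 0.0006
fs [ 0.4721 -0.168   0.0212] 0.0006
bs [ 0.5719 -0.1586  0.0215] 0.0007
0.02 {'fw': array([ 0.483 , -0.2783]), 'bw': array([ 0.5832, -0.2686]), 'fs': array([ 0.473 , -0.1676]), 'bs': array([ 0.5732, -0.158 ])} [np.float64(0.1006), np.float64(0.1007), np.float64(0.1112), np.float64(0.1111)]
0.025 {'fw': array([ 0.4803, -0.28  ]), 'bw': array([ 0.5797, -0.2704]), 'fs': array([ 0.4704, -0.1702]), 'bs': array([ 0.5699, -0.1606])} [np.float64(0.0999), np.float64(0.0999), np.float64(0.1103), np.float64(0.1102)]
0.03 {'fw': array([ 0.4776, -0.2818]), 'bw': array([ 0.5763, -0.2721]), 'fs': array([ 0.4677, -0.1727]), 'bs': array([ 0.5665, -0.1632])} [np.float64(0.0992), np.float64(0.0992), np.float64(0.1095), np.float64(0.1094)]
flask [0.45791687 0.27434901 0.078     ] [0.45893506 0.27422902 0.078     ]
dish [0.62250511 0.12236013 0.03      ] [0.62244809 0.11837491 0.03      ]
```

```bash
cat > go.py <<'E'
import sys
from bench import *; import numpy as np
from scipy.spatial.transform import Rotation as Ro
# usage: go.py x y z  -> shift in current tool axes + turn to vertical with jaws along 95.5 deg
s=get_state();p=s["position"];R=Ro.from_rotvec(s["tool_rot"])
a=np.deg2rad(95.5);y=np.array([np.cos(a),np.sin(a),0]);z=np.array([0,0,-1.]);x=np.cross(y,z)
G=Ro.from_matrix(np.c_[x,y,z])
print("t",round(s["time"],2),"pos",p.round(4),"grip",round(s["grip_width"],3),"F",s["ft_force"].round(2),"j",s["joint_positions"].round(2))
if len(sys.argv)>3:
    g=np.array(list(map(float,sys.argv[1:4])))
    print("shift mm",(R.inv().apply(g-p)*1000).round(1),"turn deg",np.rad2deg((R.inv()*G).as_rotvec()).round(2))
E
python3 go.py .642 .2465 .19
```

```text
t 0.35 pos [0.1888 0.6218 0.1901] grip 0.999 F [ 0.02  0.67 -0.39] j [-1.26  0.32 -0.07  1.45  0.02  1.37 -0.06]
shift mm [-5.427e+02 -2.275e+02  2.000e-01] turn deg [-2.000e-02 -0.000e+00 -2.239e+01]
```

Call:
play_rows --series '[100,-0.027,-0.011,0,0,0,-2.2,100,-0.054,-0.023,0,0,0,-4.5,100,-0.081,-0.034,0,0,0,-6.7,100,-0.108,-0.046,0,0,0,-9,100,-0.136,-0.057,0,0,0,-11.2,100,-0.163,-0.068,0,0,0,-13.4,100,-0.19,-0.08,0,0,0,-15.7,100,-0.217,-0.091,0,0,0,-17.9,100,-0.244,-0.102,0,0,0,-20.2,100,-0.271,-0.114,0,0,0,-22.4]' --force 20

```text
time: 1.18
position: [0.4161, 0.4333, 0.1905]
tool_rot: [-0.154, 3.138, 0.001]
ft_force: [0.3, 0.3, -0.1]
grip_width: 0.992
```

```bash
python3 go.py .642 .2465 .19
```

```text
t 1.18 pos [0.4161 0.4333 0.1905] grip 0.992 F [ 0.26  0.27 -0.13] j [-0.89  0.21  0.05  1.58 -0.01  1.34  0.83]
shift mm [-206.5 -208.     0.5] turn deg [0.02 0.02 0.13]
```

Call:
play_rows --series '[100,-0.023,-0.023,0,0,0,0,100,-0.046,-0.046,0,0,0,0,100,-0.07,-0.07,0,0,0,0,100,-0.094,-0.094,0,0,0,0,100,-0.118,-0.118,0,0,0,0,100,-0.142,-0.143,0,0,0,0,100,-0.165,-0.166,0,0,0,0,100,-0.186,-0.187,0,0,0,0,100,-0.2,-0.202,0,0,0,0,100,-0.2065,-0.208,0,0,0,0]'

```text
time: 2.02
position: [0.6432, 0.2425, 0.1901]
tool_rot: [-0.143, 3.137, -0.004]
ft_force: [0.3, -0.7, -0.1]
grip_width: 0.997
```

```bash
python3 go.py .642 .2465 .066
python3 - <<'E'
from bench import *
import cv2
for n in ["wrist","side"]: cv2.imwrite(f"pics/b_{n}.png",get_image(n)["frame"][:,:,::-1])
E
```

```text
t 2.02 pos [0.6432 0.2425 0.1901] grip 0.997 F [ 0.29 -0.66 -0.07] j [-0.55  0.4   0.21  1.35 -0.08  1.39  1.32]
shift mm [  0.9   4.4 124.1] turn deg [-0.14  0.05 -0.3 ]
```

View pics/b_wrist.png

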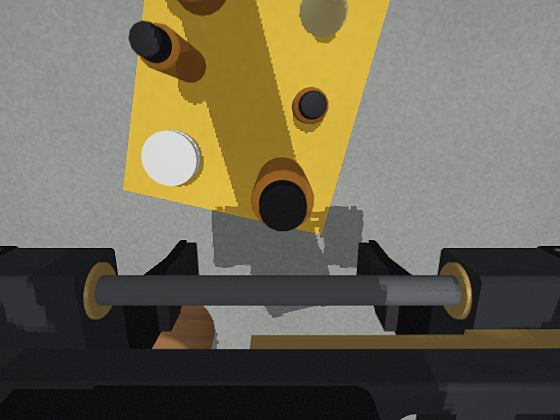

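View pics/b_side.png

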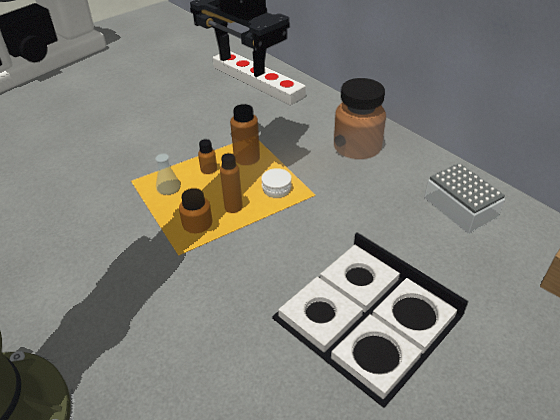

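Run:
```python
from bench import *; from h import *
p=get_state()["position"]
for n in ["scene","side","wrist"]:
    d=get_image(n); print(n,proj(d,[p,[.642,.2465,.115],[.642,.2465,.0],[.523,.135,.115]]).round(1).tolist())
d=get_image("wrist")
print(plane(d,(283,206),.125),plane(d,(151,42),.125))
```

```text
scene [[329.4, 255.9], [325.6, 290.1], [320.0, 333.5], [322.1, 226.0]]
side [[240.8, 80.8], [243.1, 113.0], [246.5, 157.6], [227.9, 161.2]]
wrist [[271.0, 240.3], [274.0, 209.3], [274.8, 183.4], [142.5, 44.9]]
[0.6353289  0.25410879 0.125     ] [0.52188386 0.14564533 0.125     ]
```

Run:
```python
from bench import *; from h import *
s=get_state();p=s["position"];print(p,s["qd"].round(3))
u=np.array([np.cos(np.deg2rad(95.5)),np.sin(np.deg2rad(95.5)),0])
d=get_image("side")
pts=proj(d,[p,p+u*.0435,p-u*.0435,p+u*.0585,p-u*.0585,p+[0,0,.019]]);print(pts.round(1).tolist())
im=d["frame"][:,:,::-1].copy()
im=cv2.resize(im[0:140,170:330],None,fx=4,fy=4)
for q in pts: cv2.circle(im,tuple(int(v) for v in (q-[170,0])*4),3,(0,0,255),-1)
cv2.imwrite("pics/c_side.png",im)
d=get_image("wrist"); cv2.imwrite("pics/c_wrist.png",d["frame"][:,:,::-1])
g=d["frame"].max(2);m=(g[150:245,240:330]<55).astype(np.uint8)
c,l,st,ce=cv2.connectedComponentsWithStats(m)
for i in range(1,c):
  if st[i,4]>100: print(ce[i]+[240,150],st[i])
```

```text
[0.63909753 0.24952011 0.19048851] [-0.003 -0.001  0.002  0.001  0.007 -0.003  0.003]
[[238.5, 80.2], [224.0, 73.0], [253.6, 87.7], [219.1, 70.6], [259.0, 90.4], [237.8, 71.4]]
[273.88802488 208.48055988] [  11   33   47   51 1929]
```

View pics/c_side.png

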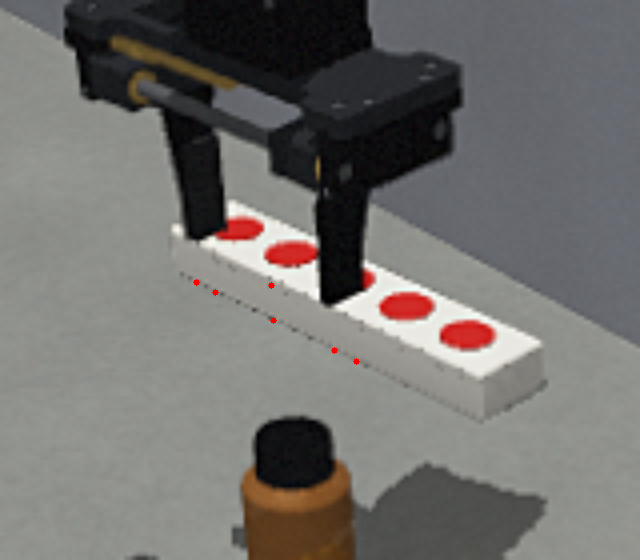

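View pics/c_wrist.png

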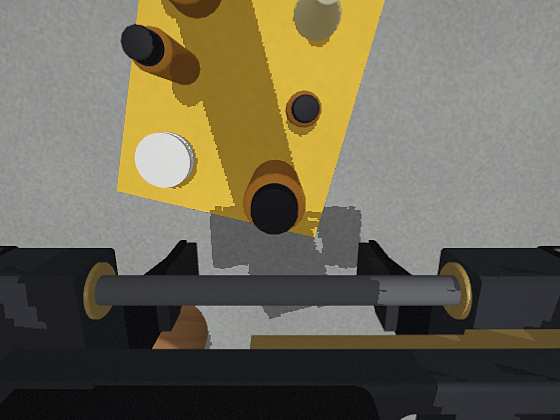

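Run:
```python
from bench import *; from h import *
p=get_state()["position"]
u=np.array([np.cos(np.deg2rad(95.5)),np.sin(np.deg2rad(95.5)),0])
d=get_image("scene")
pts=proj(d,[p,p+u*.0435,p-u*.0435,p+u*.0585,p-u*.0585,p+[0,0,.019]]);print(pts.round(1).tolist())
im=d["frame"][:,:,::-1].copy()
im=cv2.resize(im[170:320,250:400],None,fx=4,fy=4)
for q in pts: cv2.circle(im,tuple(int(v) for v in (q-[250,170])*4),3,(0,0,255),-1)
cv2.imwrite("pics/c_scene.png",im)
```

```text
[[332.2, 256.2], [356.8, 269.7], [309.2, 243.4], [365.6, 274.6], [301.6, 239.2], [333.5, 246.8]]
```

View pics/c_scene.png

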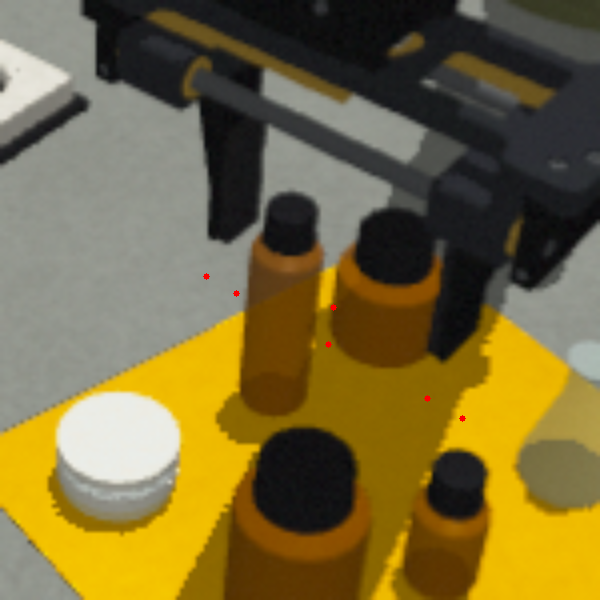

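Run:
```python
from bench import *; from h import *
A=get_image("scene");B=get_image("side")
a,e=tri(A,(306.5,229.5),B,(255.5,75));b,f=tri(A,(361.5,258),B,(221,59))
print(a,b,e,f,(a+b)/2,np.linalg.norm(a-b)); print(get_state()["position"])
```

```text
[0.64661276 0.20144629 0.21817465] [0.63570253 0.2977483  0.21874237] 0.001283882491744645 0.002379421643783701 [0.64115765 0.24959729 0.21845851] 0.0969197243876412
[0.64007135 0.24784793 0.19061296]
```

Triangulated, the open tips sit about 28 mm above the reported TCP, while their x and y agree. I'll close the fingers part-way and then fully in free air, to see how the tips move with opening before I trust any grasp height.

Call:
play_rows --series '[0,0,0,0,0,0,0,0,0,0,0,0,0,0,0,0,0,0,0,0,0,0,0,0,0,0,0,0,0,0,0,0,0,0,0,0,0,0,0,0,0,0,0,0,0,0,0,0,0,0,0,0,0,0,0,0,0,0,0,0,0,0,0,0,0,0,0,0,0,0]'

```text
time: 3.4
position: [0.6406, 0.247, 0.1904]
tool_rot: [-0.151, 3.138, 0.0]
ft_force: [-0.0, -0.0, -0.4]
grip_width: 0.328
```

Run:
```python
from bench import *; from h import *
A=get_image("scene");B=get_image("side");W=get_image("wrist")
cv2.imwrite("pics/d_wrist.png",W["frame"][:,:,::-1])
s=get_state();p=s["position"];print(p,s["grip_width"])
a=cv2.resize(A["frame"][170:300,270:400,::-1],None,fx=3,fy=3);b=cv2.resize(B["frame"][0:130,170:300,::-1],None,fx=3,fy=3)
for im,d,o in((a,A,(270,170)),(b,B,(170,0))):
    q=proj(d,[p])[0];print(q); cv2.circle(im,tuple(int(v) for v in (q-o)*3),3,(0,0,255),-1)
cv2.imwrite("pics/d.png",np.hstack([a,b]))
```

```text
[0.64060723 0.24691358 0.19038405] 0.18861988324333645
[330.67817918 255.95698287]
[239.86465151  80.46352519]
```

View pics/d.png

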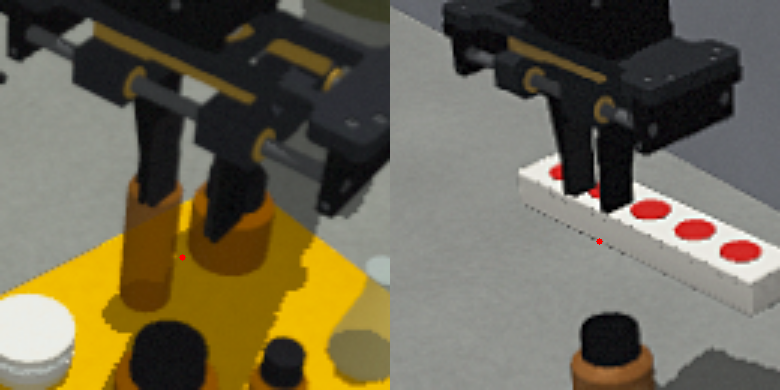

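Shut, the tips still appear about 28 mm above the reported TCP, so the linkage isn't the cause. I'll measure the tips and the underside of the body carefully in both views.

Run:
```python
from bench import *; from h import *
A=get_image("scene");B=get_image("side")
s=get_state();print(s["position"],s["grip_width"])
np.savez("cal.npz",**{k+n:np.array(d[k]) for n,d in(("A",A),("B",B)) for k in("frame",)})
cv2.imwrite("pics/e1.png",cv2.resize(A["frame"][150:265,255:415,::-1],None,fx=5,fy=5,interpolation=cv2.INTER_CUBIC))
cv2.imwrite("pics/e2.png",cv2.resize(B["frame"][0:90,170:310,::-1],None,fx=5.5,fy=5.5,interpolation=cv2.INTER_CUBIC))
```

```text
[0.64062152 0.24692673 0.19041617] 0.0939781761742136
```

View pics/e1.png

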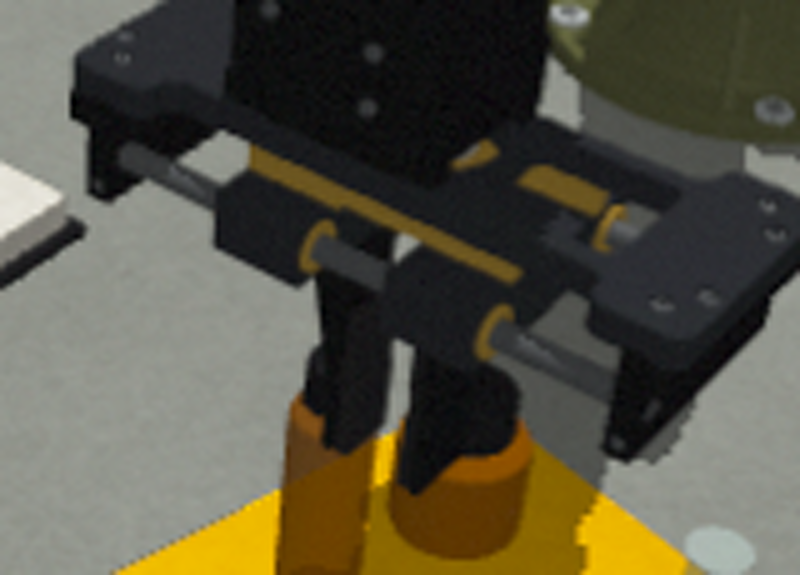

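View pics/e2.png

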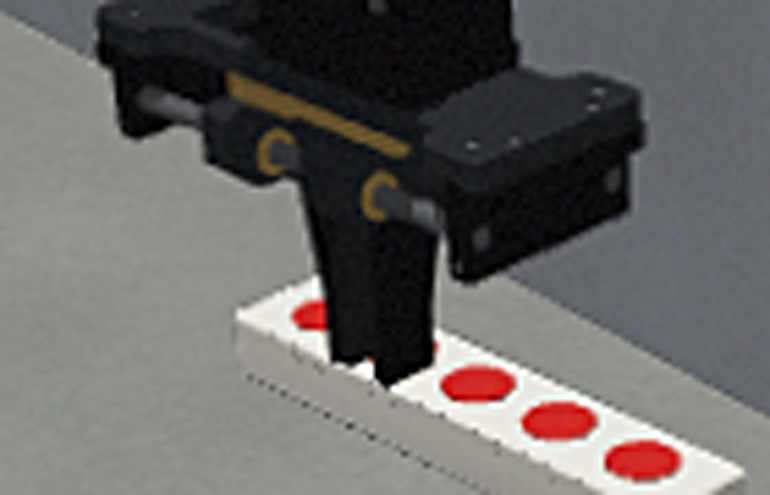

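```bash
ls -la pics/d_wrist.png
```

```text
-rw-r--r-- 1 agent agent 329384 Dec  7 10:17 pics/d_wrist.png
```

View pics/d_wrist.png

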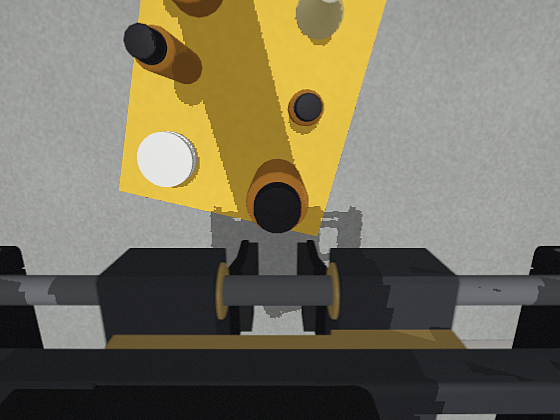

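Run:
```python
from bench import *; from h import *
A=get_image("scene");B=get_image("side");p=get_state()["position"]
a=np.deg2rad(95.5);u=np.array([np.cos(a),np.sin(a),0]);v=np.array([np.cos(a-np.pi/2),np.sin(a-np.pi/2),0])
for nm,d,px in(("scene end plate u+",A,(615/5+255,460/5+150)),("scene end plate u-",A,(100/5+255,198/5+150)),("side end u-",B,(462/5.5+170,282/5.5)),("side end u+",B,(128/5.5+170,138/5.5)),("side tip u-",B,(390/5.5+170,388/5.5)),("scene tip u+",A,(400/5+255,492/5+150)),("scene tip u-",A,(328/5+255,445/5+150))):
    print(nm,[(z,round((plane(d,px,z)-p)@u*1000),round((plane(d,px,z)-p)@v*1000)) for z in(.18,.2,.21,.22,.24,.25,.26,.27,.28)])
print(p)
```

```text
scene end plate u+ [(0.18, 34, -87), (0.2, 43, -65), (0.21, 47, -54), (0.22, 51, -43), (0.24, 60, -21), (0.25, 65, -10), (0.26, 69, 1), (0.27, 74, 12), (0.28, 78, 23)]
scene end plate u- [(0.18, -186, -89), (0.2, -168, -67), (0.21, -159, -56), (0.22, -149, -45), (0.24, -131, -23), (0.25, -121, -12), (0.26, -112, 0), (0.27, -103, 11), (0.28, -93, 22)]
side end u- [(0.18, 88, 121), (0.2, 57, 93), (0.21, 42, 79), (0.22, 27, 65), (0.24, -4, 38), (0.25, -20, 24), (0.26, -35, 10), (0.27, -51, -4), (0.28, -66, -18)]
side end u+ [(0.18, 301, 120), (0.2, 262, 92), (0.21, 242, 78), (0.22, 223, 64), (0.24, 184, 37), (0.25, 164, 23), (0.26, 144, 9), (0.27, 125, -5), (0.28, 105, -19)]
side tip u- [(0.18, 44, 42), (0.2, 15, 17), (0.21, 0, 5), (0.22, -14, -8), (0.24, -44, -32), (0.25, -58, -45), (0.26, -73, -57), (0.27, -87, -69), (0.28, -102, -82)]
scene tip u+ [(0.18, -10, -28), (0.2, 1, -9), (0.21, 6, 1), (0.22, 11, 10), (0.24, 22, 30), (0.25, 28, 40), (0.26, 33, 49), (0.27, 39, 59), (0.28, 44, 69)]
scene tip u- [(0.18, -41, -32), (0.2, -28, -12), (0.21, -22, -2), (0.22, -16, 8), (0.24, -4, 27), (0.25, 2, 37), (0.26, 8, 47), (0.27, 14, 56), (0.28, 20, 66)]
[0.64062562 0.24696592 0.19040275]
```

The body underside triangulates at z≈0.285 and the tips at z≈0.217. That is the stated 70 mm spacing, so the reported TCP reads about 27 mm low in z while x and y agree. I'll reopen the fingers, go down part-way and check again.

Call:
play_rows --series '[100,0,0,0,0,0,0,100,0,0,0,0,0,0,100,0,0,0,0,0,0,100,0,0,0,0,0,0,100,0,0,0,0,0,0,100,0,0,0,0,0,0,100,0,0,0,0,0,0,100,0,0,0,0,0,0,100,0,0,0,0,0,0,100,0,0,0,0,0,0]'

```text
time: 4.58
position: [0.6406, 0.2469, 0.1904]
tool_rot: [-0.151, 3.138, 0.0]
ft_force: [-0.2, 1.5, 0.3]
grip_width: 0.707
```

Call:
play_rows --series '[100,0,0,0,0,0,0,100,0,0,0,0,0,0,100,0,0,0,0,0,0,100,-0.001,0,0.01,0,0,0,100,-0.001,0,0.025,0,0,0,100,-0.001,0,0.042,0,0,0,100,-0.001,0,0.06,0,0,0,100,-0.001,0,0.072,0,0,0,100,-0.001,0,0.08,0,0,0,100,-0.001,0,0.08,0,0,0]'

```text
time: 5.42
position: [0.6402, 0.2466, 0.1077]
tool_rot: [0.151, -3.134, 0.002]
ft_force: [-0.1, 0.4, 0.2]
grip_width: 0.996
```

```bash
cat > look.py <<'E'
import sys
from bench import *; from h import *
# look.py name ax ay bx by size
n=sys.argv[1];ax,ay,bx,by=map(int,sys.argv[2:6]);S=int(sys.argv[6]) if len(sys.argv)>6 else 130
A=get_image("scene");B=get_image("side");f=390//S if S<=130 else 390/S
c=[cv2.resize(d["frame"][y:y+S,x:x+S,::-1],(390,390),interpolation=cv2.INTER_CUBIC) for d,x,y in((A,ax,ay),(B,bx,by))]
cv2.imwrite(f"pics/{n}.png",np.hstack(c))
s=get_state();p=s["position"];print(p.round(4),round(s["grip_width"],3),s["ft_force"].round(2),"tipsproj(+27mm)",proj(A,p+[0,0,.027]).round(0),proj(B,p+[0,0,.027]).round(0))
E
python3 look.py f 260 220 175 50; python3 go.py .642 .2465 .041
```

```text
[0.6418 0.2471 0.1106] 1.001 [ 0.28 -0.13  0.19] tipsproj(+27mm) [[327. 281.]] [[242. 103.]]
t 5.52 pos [0.6418 0.2471 0.1106] grip 1.001 F [ 0.28 -0.13  0.19] j [-0.55  0.44  0.2   1.45 -0.09  1.25  1.32]
shift mm [-0.1 -0.6 69.6] turn deg [0.   0.02 0.01]
```

View pics/f.png

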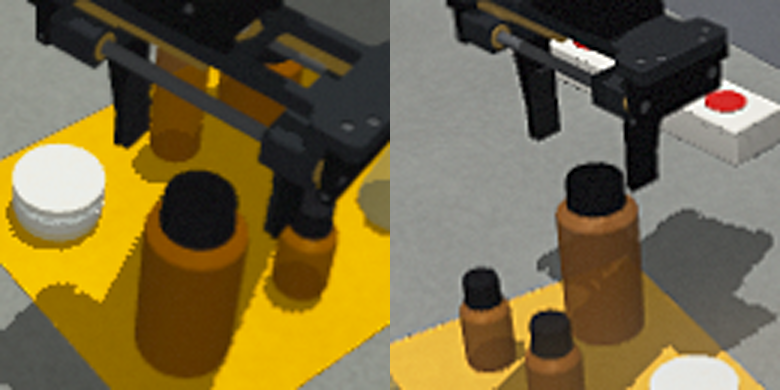

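With +27 mm applied, the predicted tip midpoints, crop (201,183) and (591,159), match the tips I see, and the cap is centred between the fingers. Going down.

Call:
play_rows --series '[100,0,0,0.008,0,0,0,100,0,0,0.018,0,0,0,100,0,0,0.028,0,0,0,100,0,0,0.038,0,0,0,100,0,0,0.048,0,0,0,100,0,0,0.057,0,0,0,100,0,0,0.064,0,0,0,100,0,0,0.068,0,0,0,100,0,0,0.07,0,0,0,100,0,0,0.07,0,0,0]'

```text
time: 6.35
position: [0.6414, 0.247, 0.0399]
tool_rot: [0.151, -3.137, 0.0]
ft_force: [1.4, -0.3, 0.1]
grip_width: 1.001
```

```bash
python3 look.py g 260 220 175 50; python3 go.py .642 .2465 .041
```

```text
[0.642  0.2472 0.0409] 1.001 [-0.04 -0.78 -0.02] tipsproj(+27mm) [[323. 309.]] [[244. 132.]]
t 6.45 pos [0.642  0.2472 0.0409] grip 1.001 F [-0.04 -0.78 -0.02] j [-0.55  0.5   0.19  1.52 -0.1   1.13  1.33]
shift mm [ 0.1 -0.7 -0.1] turn deg [0.02 0.05 0.01]
```

View pics/g.png

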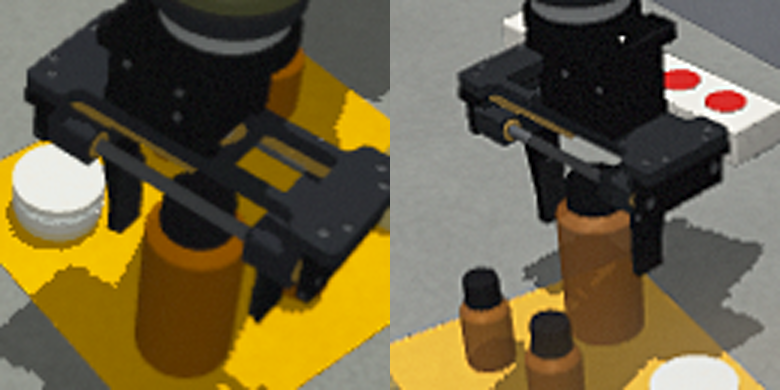

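The fingers straddle the body with tips about 30 mm below the shoulder, and the cap clears the gripper body. Gripping.

Call:
play_rows --series '[0,0,0,0,0,0,0,0,0,0,0,0,0,0,0,0,0,0,0,0,0,0,0,0,0,0,0,0,0,0,0,0,0,0,0,0,0,0,0,0,0,0,0,0,0,0,0,0,0,0,0,0,0,0,0,0,0,0,0,0,0,0,0,0,0,0,0,0,0,0]' --force 40

```text
time: 7.28
position: [0.6417, 0.247, 0.0405]
tool_rot: [-0.151, 3.138, -0.0]
ft_force: [0.7, -1.1, 0.8]
grip_width: 0.655
```

Call:
play_rows --series '[0,0,0,-0.004,0,0,0,0,0,0,-0.012,0,0,0,0,0,0,-0.024,0,0,0,0,0,0,-0.038,0,0,0,0,0,0,-0.052,0,0,0,0,0,0,-0.065,0,0,0,0,0,0,-0.074,0,0,0,0,0,0,-0.079,0,0,0,0,0,0,-0.08,0,0,0,0,0,0,-0.08,0,0,0]'

```text
time: 8.12
position: [0.6416, 0.2471, 0.1207]
tool_rot: [-0.151, 3.138, 0.0]
ft_force: [-0.6, -0.5, -3.6]
grip_width: 0.655
```

```bash
python3 look.py i 260 180 175 20; python3 go.py .582 -.269 .15
```

```text
[0.6409 0.2469 0.1194] 0.654 [-0.35  0.95 -5.  ] tipsproj(+27mm) [[328. 276.]] [[242. 100.]]
t 8.22 pos [0.6409 0.2469 0.1194] grip 0.654 F [-0.35  0.95 -5.  ] j [-0.56  0.44  0.2   1.45 -0.09  1.27  1.32]
shift mm [ 108.3 -507.8  -30.2] turn deg [-0.03 -0.09  0.01]
```

View pics/i.png

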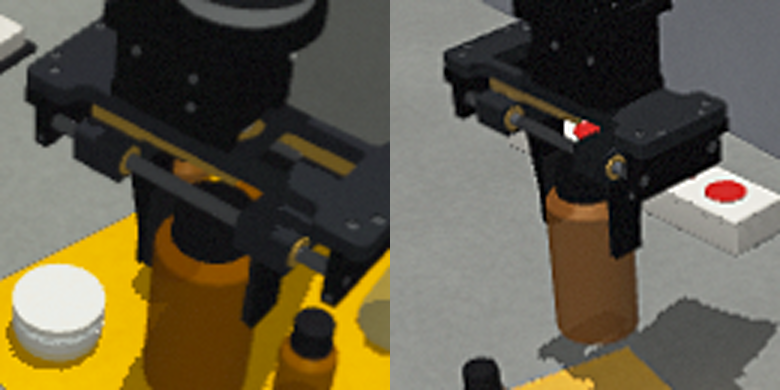

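The bottle is lifted cleanly: width 57 mm, load about 5 N. Carrying it to the rack.

Call:
play_rows --series '[0,0.001,-0.005,-0.004,0,0,0,0,0.003,-0.015,-0.01,0,0,0,0,0.006,-0.03,-0.016,0,0,0,0,0.01,-0.05,-0.022,0,0,0,0,0.016,-0.072,-0.027,0,0,0,0,0.021,-0.096,-0.03,0,0,0,0,0.026,-0.12,-0.03,0,0,0,0,0.031,-0.145,-0.03,0,0,0,0,0.036,-0.17,-0.03,0,0,0,0,0.042,-0.195,-0.03,0,0,0]'

```text
time: 9.05
position: [0.6182, 0.0453, 0.1514]
tool_rot: [-0.148, 3.137, -0.001]
ft_force: [0.5, 0.2, -4.3]
grip_width: 0.658
```

Call:
play_rows --series '[0,0.005,-0.025,0,0,0,0,0,0.01,-0.05,0,0,0,0,0,0.016,-0.075,0,0,0,0,0,0.021,-0.1,0,0,0,0,0,0.026,-0.125,0,0,0,0,0,0.032,-0.15,0,0,0,0,0,0.037,-0.175,0,0,0,0,0,0.042,-0.2,0,0,0,0,0,0.047,-0.22,0,0,0,0,0,0.051,-0.238,0,0,0,0]'

```text
time: 9.88
position: [0.5888, -0.1973, 0.1515]
tool_rot: [-0.145, 3.138, -0.002]
ft_force: [0.3, -0.8, -4.2]
grip_width: 0.658
```

```bash
python3 go.py .582 -.269 .15
```

```text
t 9.88 pos [ 0.5888 -0.1973  0.1515] grip 0.658 F [ 0.28 -0.76 -4.18] j [-0.06  0.29  0.42  1.6  -0.12  1.28  2.04]
shift mm [ 13.4 -70.8   1.5] turn deg [-0.07  0.03 -0.21]
```

Call:
play_rows --series '[0,0.003,-0.015,0,0,0,0,0,0.006,-0.029,0,0,0,0,0,0.008,-0.041,0,0,0,0,0,0.01,-0.051,0,0,0,0,0,0.011,-0.059,0,0,0,0,0,0.012,-0.064,0,0,0,0,0,0.012,-0.066,0,0,0,0,0,0.012,-0.066,0,0,0,0,0,0.012,-0.066,0,0,0,0,0,0.012,-0.066,0,0,0,0]'

```text
time: 10.72
position: [0.5854, -0.2585, 0.1502]
tool_rot: [0.153, -3.138, -0.001]
ft_force: [0.7, -0.6, -4.7]
grip_width: 0.655
```

```bash
python3 look.py k 140 80 320 170 170; python3 go.py .582 -.269 .15
```

```text
[ 0.5853 -0.2588  0.1503] 0.651 [ 0.07  0.39 -3.85] tipsproj(+27mm) [[175. 136.]] [[429. 238.]]
t 10.82 pos [ 0.5853 -0.2588  0.1503] grip 0.651 F [ 0.07  0.39 -3.85] j [ 0.02  0.34  0.45  1.55 -0.15  1.29  2.15]
shift mm [ 4.3 -9.8  0.3] turn deg [0.02 0.01 0.08]
```

View pics/k.png

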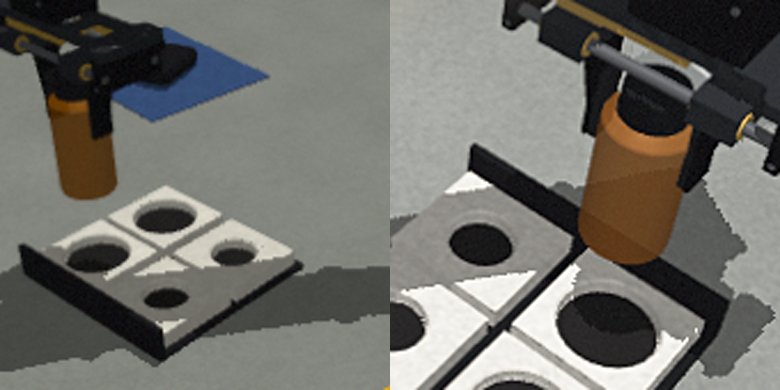

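```bash
cat > axis.py <<'E'
from bench import *; from h import *
import sys
# bottle amber axis: fits mid-edges per view, compares with vertical-line projection at tcp
p=get_state()["position"]; zf=p[2]-float(sys.argv[1]) # foot z
H=float(sys.argv[2])
for n in("scene","side"):
    d=get_image(n);q=proj(d,[[p[0],p[1],zf],[p[0],p[1],zf+H]])
    print(n,"expected foot/shoulder px",q.round(1).tolist())
    hsv=cv2.cvtColor(d["frame"],cv2.COLOR_RGB2HSV)
    m=((hsv[...,0]<18)&(hsv[...,1]>120)&(hsv[...,2]>50)).astype(np.uint8)
    c,l,st,ce=cv2.connectedComponentsWithStats(m)
    i=l[tuple(int(v) for v in q.mean(0)[::-1])]
    if i==0: print("no amber");continue
    x,y,w,h=st[i,:4]; rows=[]
    for r in range(int(y+h*.35),int(y+h*.8),3):
        cc=np.where(l[r]==i)[0]; rows.append((r,(cc.min()+cc.max())/2,np.ptp(cc)))
    rr=np.array(rows);k=np.polyfit(rr[:,0],rr[:,1],1);e=(q[1]-q[0])
    print(" bbox",st[i,:4]," slope dx/dy",k[0].round(3),"vertical",(e[0]/e[1]).round(3)," mid-col offset px",(np.polyval(k,q[:,1].mean())-q[:,0].mean()).round(1),"bottom row",y+h-1)
E
python3 axis.py .041 .098
```

```text
scene expected foot/shoulder px [[178.3, 161.6], [172.9, 123.5]]
 bbox [160 121  31  46]  slope dx/dy 0.28 vertical 0.143  mid-col offset px -0.8 bottom row 166
side expected foot/shoulder px [[420.4, 270.3], [432.5, 222.6]]
 bbox [402 210  50  75]  slope dx/dy -0.202 vertical -0.254  mid-col offset px 0.2 bottom row 284
```

Call:
play_rows --series '[0,0.002,-0.005,0,0,0,0,0,0.004,-0.01,0,0,0,0,0,0.004,-0.01,0.006,0,0,0,0,0.004,-0.01,0.018,0,0,0,0,0.004,-0.01,0.033,0,0,0,0,0.004,-0.01,0.05,0,0,0,0,0.004,-0.01,0.062,0,0,0,0,0.004,-0.01,0.068,0,0,0,0,0.004,-0.01,0.07,0,0,0,0,0.004,-0.01,0.07,0,0,0]'

```text
time: 11.75
position: [0.5817, -0.2699, 0.0797]
tool_rot: [0.151, -3.137, -0.001]
ft_force: [0.1, -0.1, -3.7]
grip_width: 0.648
```

```bash
python3 look.py l 140 110 330 210 160; python3 go.py .582 -.269 .0505
```

```text
[ 0.5826 -0.2704  0.0812] 0.649 [ 0.36  0.17 -3.98] tipsproj(+27mm) [[177. 160.]] [[425. 276.]]
t 11.85 pos [ 0.5826 -0.2704  0.0812] grip 0.649 F [ 0.36  0.17 -3.98] j [ 0.05  0.39  0.44  1.62 -0.18  1.17  2.19]
shift mm [ 0.5  1.5 30.7] turn deg [-0.04  0.08  0.01]
```

View pics/l.png

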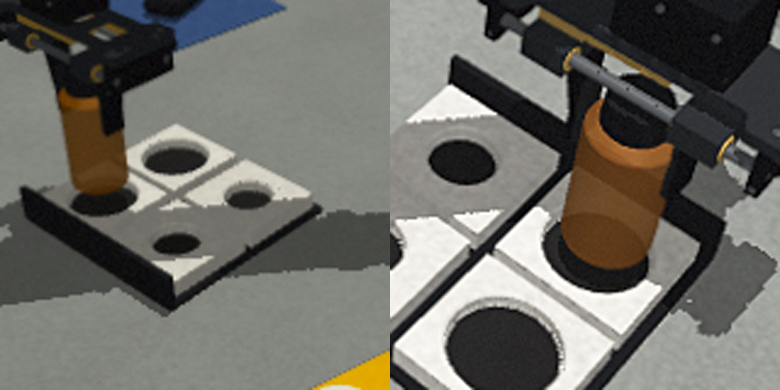

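The bottle is centred over the back wide pocket in both views. Lowering it slowly.

Call:
play_rows --series '[0,0,0.001,0.003,0,0,0,0,0,0.001,0.007,0,0,0,0,0,0.001,0.011,0,0,0,0,0,0.001,0.015,0,0,0,0,0,0.001,0.018,0,0,0,0,0,0.001,0.021,0,0,0,0,0,0.001,0.023,0,0,0,0,0,0.001,0.025,0,0,0,0,0,0.001,0.027,0,0,0,0,0,0.001,0.027,0,0,0]'

```text
time: 12.68
position: [0.5816, -0.269, 0.0529]
tool_rot: [0.151, -3.137, -0.0]
ft_force: [0.2, 0.1, -4.7]
grip_width: 0.653
```

```bash
python3 look.py m 140 110 330 210 160; python3 go.py .582 -.269 .0505
```

```text
[ 0.5819 -0.2691  0.0533] 0.655 [-0.11 -0.14 -3.72] tipsproj(+27mm) [[179. 170.]] [[421. 288.]]
t 12.78 pos [ 0.5819 -0.2691  0.0533] grip 0.655 F [-0.11 -0.14 -3.72] j [ 0.05  0.42  0.43  1.65 -0.19  1.12  2.2 ]
shift mm [-0.1  0.1  2.8] turn deg [0.   0.   0.01]
```

View pics/m.png

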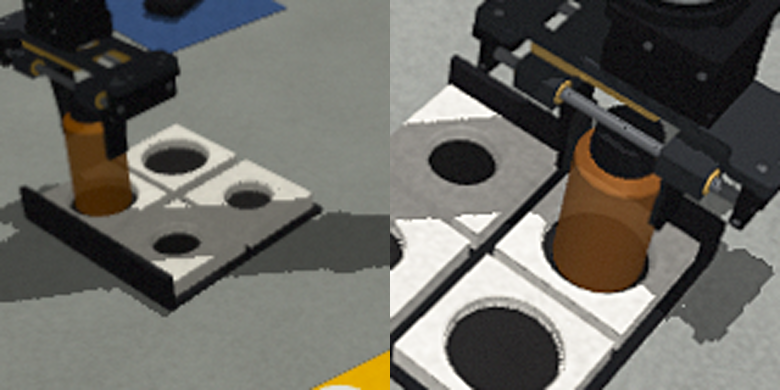

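Call:
play_rows --series '[0,0,0,0.001,0,0,0,0,0,0,0.001,0,0,0,0,0,0,0.002,0,0,0,0,0,0,0.002,0,0,0,0,0,0,0.003,0,0,0,0,0,0,0.003,0,0,0]'

```text
time: 13.28
position: [0.5821, -0.2691, 0.0505]
tool_rot: [-0.151, 3.138, -0.0]
ft_force: [0.3, -0.1, -2.4]
grip_width: 0.654
```

Call:
play_rows --series '[0,0,0,0.001,0,0,0,0,0,0,0.001,0,0,0,0,0,0,0.001,0,0,0,0,0,0,0.001,0,0,0]'

```text
time: 13.62
position: [0.5822, -0.2692, 0.0505]
tool_rot: [-0.151, 3.137, 0.0]
ft_force: [-3.0, 1.1, 6.4]
grip_width: 0.654
```

It has made contact (Fz went from −4 to +6 N), so it is seated. Releasing and retreating straight up.

Call:
play_rows --series '[72,0,0,0,0,0,0,80,0,0,0,0,0,0,90,0,0,0,0,0,0,100,0,0,0,0,0,0,100,0,0,0,0,0,0,100,0,0,0,0,0,0,100,0,0,-0.004,0,0,0,100,0,0,-0.014,0,0,0,100,0,0,-0.03,0,0,0,100,0,0,-0.05,0,0,0]'

```text
time: 14.45
position: [0.5811, -0.2688, 0.0995]
tool_rot: [0.151, -3.136, -0.001]
ft_force: [-0.8, 0.4, -0.3]
grip_width: 0.998
```

Call:
play_rows --series '[100,0,0,-0.018,0,0,0,100,0,0,-0.034,0,0,0,100,0,0,-0.044,0,0,0,100,0,0,-0.05,0,0,0,100,0,0,-0.05,0,0,0]'

```text
time: 14.87
position: [0.5827, -0.2695, 0.1512]
tool_rot: [-0.151, 3.135, -0.001]
ft_force: [0.0, 0.8, -0.4]
grip_width: 1.002
```

```bash
python3 look.py n 140 110 330 210 160; python3 go.py .523 .135 .14
```

```text
[ 0.5816 -0.2689  0.1488] 0.998 [ 0.87  0.48 -0.97] tipsproj(+27mm) [[174. 134.]] [[433. 244.]]
t 14.97 pos [ 0.5816 -0.2689  0.1488] grip 0.998 F [ 0.87  0.48 -0.97] j [ 0.03  0.34  0.45  1.55 -0.15  1.29  2.17]
shift mm [ 19.5 407.6   9. ] turn deg [ 0.02 -0.04  0.02]
```

View pics/n.png

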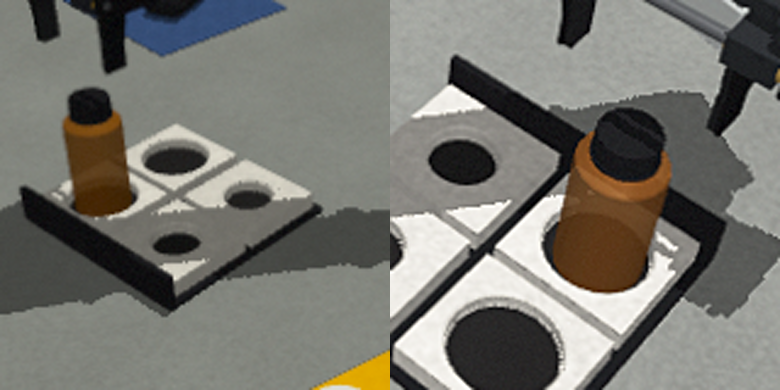

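The tall wide bottle stands upright and fully down. Next is the tall slim one.

Call:
play_rows --series '[100,0.001,0.01,0,0,0,0,100,0.002,0.03,0,0,0,0,100,0.003,0.056,0,0,0,0,100,0.004,0.084,0,0,0,0,100,0.005,0.112,0,0,0,0,100,0.007,0.14,0,0,0,0,100,0.008,0.168,0,0,0,0,100,0.009,0.196,0,0,0,0,100,0.011,0.224,0,0,0,0,100,0.012,0.252,0,0,0,0]'

```text
time: 15.8
position: [0.5442, -0.0173, 0.1483]
tool_rot: [0.152, -3.136, -0.0]
ft_force: [1.6, -0.2, 0.4]
grip_width: 1.001
```

Call:
play_rows --series '[100,0.001,0.026,0,0,0,0,100,0.002,0.052,0,0,0,0,100,0.003,0.076,0,0,0,0,100,0.004,0.1,0,0,0,0,100,0.005,0.122,0,0,0,0,100,0.006,0.138,0,0,0,0,100,0.007,0.149,0,0,0,0,100,0.007,0.154,0,0,0,0,100,0.007,0.155,0,0,0,0,100,0.007,0.155,0,0,0,0]'

```text
time: 16.63
position: [0.5238, 0.1335, 0.149]
tool_rot: [0.15, -3.138, 0.001]
ft_force: [-0.3, 0.2, 0.7]
grip_width: 1.003
```

```bash
python3 - <<'E'
from bench import *; from h import *
from time import sleep
A=get_image("scene");B=get_image("side")
E
python3 look.py o 260 180 160 90; python3 go.py .523 .135 .041
```

```text
[0.5242 0.1329 0.1494] 1.001 [ 0.08  0.49 -0.3 ] tipsproj(+27mm) [[324. 200.]] [[226. 134.]]
t 16.83 pos [0.5242 0.1329 0.1494] grip 1.001 F [ 0.08  0.49 -0.3 ] j [-0.46  0.11  0.18  1.79 -0.02  1.24  1.39]
shift mm [  1.    2.2 108.4] turn deg [-0.02  0.01 -0.1 ]
```

View pics/o.png

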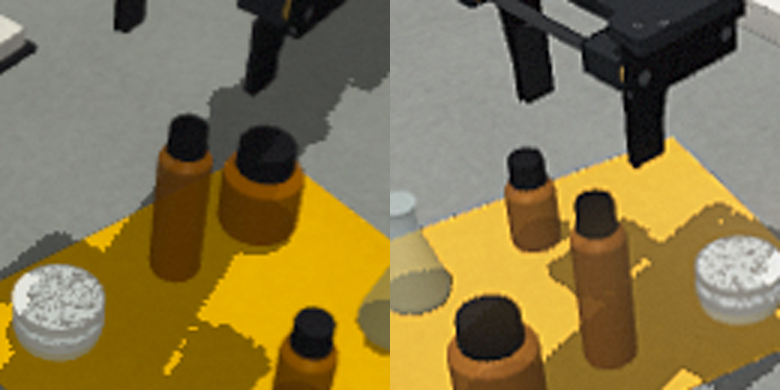

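Call:
play_rows --series '[100,0.001,0.002,0.006,0,0,0,100,0.001,0.002,0.018,0,0,0,100,0.001,0.002,0.033,0,0,0,100,0.001,0.002,0.049,0,0,0,100,0.001,0.002,0.065,0,0,0,100,0.001,0.002,0.08,0,0,0,100,0.001,0.002,0.093,0,0,0,100,0.001,0.002,0.102,0,0,0,100,0.001,0.002,0.107,0,0,0,100,0.001,0.002,0.108,0,0,0]'

```text
time: 17.67
position: [0.5218, 0.1357, 0.0399]
tool_rot: [0.151, -3.136, 0.001]
ft_force: [0.6, 0.1, 0.2]
grip_width: 0.999
```

```bash
python3 look.py p 260 180 160 90; python3 go.py .523 .135 .041
```

```text
[0.5228 0.1361 0.0414] 1.003 [ 0.14 -0.05  1.38] tipsproj(+27mm) [[321. 244.]] [[230. 181.]]
t 17.77 pos [0.5228 0.1361 0.0414] grip 1.003 F [ 0.14 -0.05  1.38] j [-0.46  0.21  0.17  1.9  -0.04  1.03  1.4 ]
shift mm [-0.1 -1.1  0.4] turn deg [0.   0.01 0.01]
```

View pics/p.png

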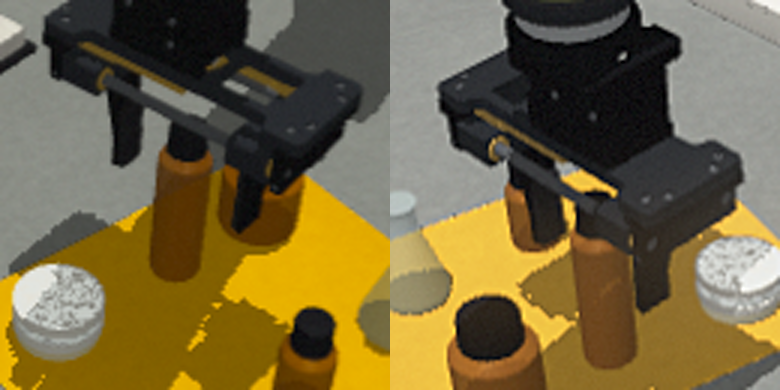

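The slim bottle is centred between the fingers. Gripping.

Call:
play_rows --series '[70,0,-0.001,0,0,0,0,55,0,-0.001,0,0,0,0,45,0,-0.001,0,0,0,0,40,0,-0.001,0,0,0,0,20,0,-0.001,0,0,0,0,0,0,-0.001,0,0,0,0,0,0,-0.001,0,0,0,0,0,0,-0.001,0,0,0,0,0,0,-0.001,0,0,0,0,0,0,-0.001,0,0,0,0]' --force 25

```text
time: 18.6
position: [0.5228, 0.135, 0.0414]
tool_rot: [-0.151, 3.138, -0.0]
ft_force: [-0.3, -0.4, 0.7]
grip_width: 0.405
```

Call:
play_rows --series '[0,0,0,0,0,0,0,0,0,0,-0.006,0,0,0,0,0,0,-0.018,0,0,0,0,0,0,-0.033,0,0,0,0,0,0,-0.05,0,0,0,0,0,0,-0.067,0,0,0,0,0,0,-0.083,0,0,0,0,0,0,-0.095,0,0,0,0,0,0,-0.1,0,0,0,0,0,0,-0.1,0,0,0]'

```text
time: 19.43
position: [0.5238, 0.1355, 0.1431]
tool_rot: [-0.151, 3.135, 0.002]
ft_force: [1.3, 0.3, -2.3]
grip_width: 0.407
```

```bash
python3 go.py .572 -.1585 .14;python3 look.py q 260 130 160 70
```

```text
t 19.43 pos [0.5238 0.1355 0.1431] grip 0.407 F [ 1.25  0.31 -2.33] j [-0.47  0.11  0.18  1.8  -0.02  1.23  1.38]
shift mm [ -19.8 -297.2    2.9] turn deg [0.05 0.17 0.01]
[0.5224 0.135  0.141 ] 0.405 [-0.29 -0.57 -1.15] tipsproj(+27mm) [[325. 204.]] [[225. 137.]]
```

View pics/q.png

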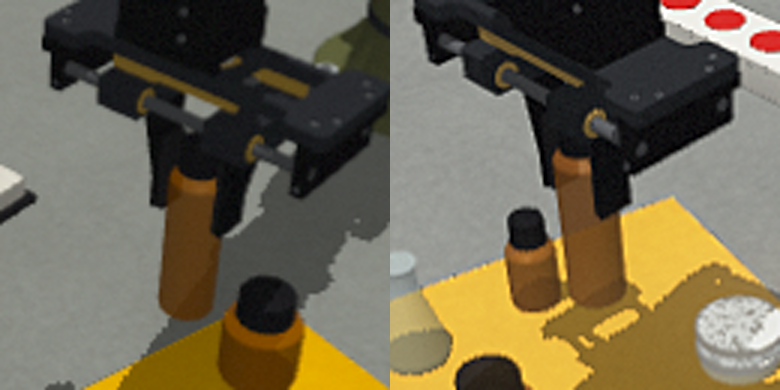

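Call:
play_rows --series '[0,-0.001,-0.008,0,0,0,0,0,-0.002,-0.022,0,0,0,0,0,-0.003,-0.042,0,0,0,0,0,-0.005,-0.064,0,0,0,0,0,-0.006,-0.086,0,0,0,0,0,-0.008,-0.108,0,0,0,0,0,-0.009,-0.13,0,0,0,0,0,-0.011,-0.152,0,0,0,0,0,-0.012,-0.174,0,0,0,0,0,-0.014,-0.196,0,0,0,0]'

```text
time: 20.37
position: [0.5546, -0.0606, 0.1402]
tool_rot: [0.15, -3.136, 0.0]
ft_force: [0.6, -0.2, -1.2]
grip_width: 0.402
```

Call:
play_rows --series '[0,-0.002,-0.02,0,0,0,0,0,-0.003,-0.04,0,0,0,0,0,-0.004,-0.058,0,0,0,0,0,-0.005,-0.074,0,0,0,0,0,-0.006,-0.086,0,0,0,0,0,-0.007,-0.095,0,0,0,0,0,-0.007,-0.1,0,0,0,0,0,-0.007,-0.101,0,0,0,0,0,-0.007,-0.101,0,0,0,0,0,-0.007,-0.101,0,0,0,0]'

```text
time: 21.2
position: [0.5723, -0.1573, 0.1412]
tool_rot: [0.153, -3.138, -0.001]
ft_force: [-0.2, 1.1, -1.9]
grip_width: 0.41
```

```bash
python3 look.py r 140 110 330 190 160; python3 go.py .572 -.1585 .0505
```

```text
[ 0.5723 -0.1573  0.1414] 0.408 [ 0.11  0.31 -1.23] tipsproj(+27mm) [[207. 154.]] [[367. 209.]]
t 21.3 pos [ 0.5723 -0.1573  0.1414] grip 0.408 F [ 0.11  0.31 -1.23] j [-0.12  0.24  0.4   1.68 -0.1   1.25  1.97]
shift mm [ 0.5 -1.2 90.9] turn deg [0.03 0.01 0.1 ]
```

View pics/r.png

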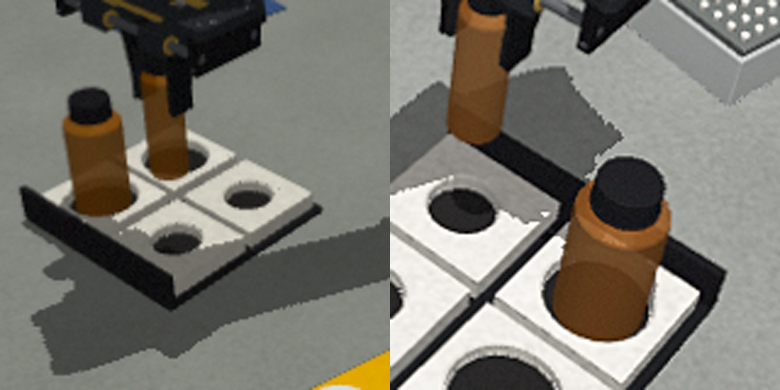

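Call:
play_rows --series '[0,0,-0.001,0.005,0,0,0,0,0,-0.001,0.014,0,0,0,0,0,-0.001,0.026,0,0,0,0,0,-0.001,0.038,0,0,0,0,0,-0.001,0.049,0,0,0,0,0,-0.001,0.057,0,0,0,0,0,-0.001,0.061,0,0,0,0,0,-0.001,0.062,0,0,0,0,0,-0.001,0.062,0,0,0]'

```text
time: 22.05
position: [0.5722, -0.1595, 0.0791]
tool_rot: [0.151, -3.138, -0.0]
ft_force: [-0.5, 1.2, -2.2]
grip_width: 0.405
```

```bash
python3 look.py s 140 110 330 190 160; python3 go.py .572 -.1585 .0505
```

```text
[ 0.5729 -0.1596  0.0799] 0.405 [-0.63  0.08 -1.8 ] tipsproj(+27mm) [[208. 177.]] [[365. 239.]]
t 22.15 pos [ 0.5729 -0.1596  0.0799] grip 0.405 F [-0.63  0.08 -1.8 ] j [-0.11  0.29  0.39  1.74 -0.12  1.13  1.99]
shift mm [ 0.8  1.2 29.4] turn deg [-0.02  0.06  0.01]
```

View pics/s.png

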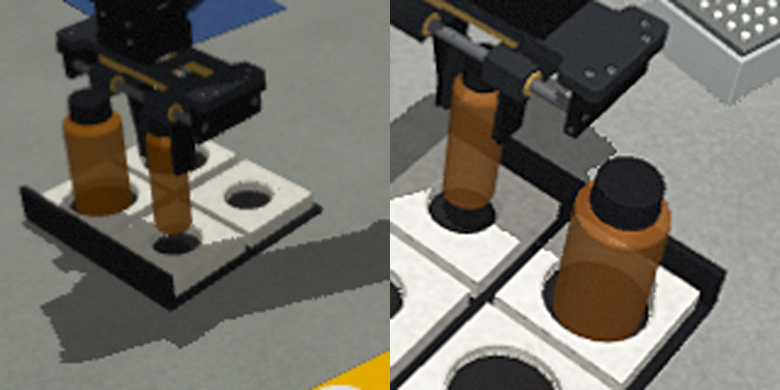

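It is centred above the back narrow pocket in both views. Lowering.

Call:
play_rows --series '[0,0.001,0.001,0.003,0,0,0,0,0.001,0.001,0.007,0,0,0,0,0.001,0.001,0.011,0,0,0,0,0.001,0.001,0.015,0,0,0,0,0.001,0.001,0.019,0,0,0,0,0.001,0.001,0.022,0,0,0,0,0.001,0.001,0.025,0,0,0,0,0.001,0.001,0.027,0,0,0,0,0.001,0.001,0.028,0,0,0,0,0.001,0.001,0.029,0,0,0]'

```text
time: 22.98
position: [0.5717, -0.1586, 0.0514]
tool_rot: [-0.151, 3.137, 0.0]
ft_force: [-3.0, 0.8, 9.0]
grip_width: 0.409
```

```bash
python3 look.py t 140 110 330 190 160; python3 go.py .572 -.1585 .0505
```

```text
[ 0.5716 -0.1586  0.0514] 0.407 [-2.11  1.27  4.22] tipsproj(+27mm) [[210. 188.]] [[362. 251.]]
t 23.08 pos [ 0.5716 -0.1586  0.0514] grip 0.407 F [-2.11  1.27  4.22] j [-0.1   0.32  0.39  1.77 -0.14  1.08  2.  ]
shift mm [-0.4  0.   0.9] turn deg [0.01 0.05 0.01]
```

View pics/t.png

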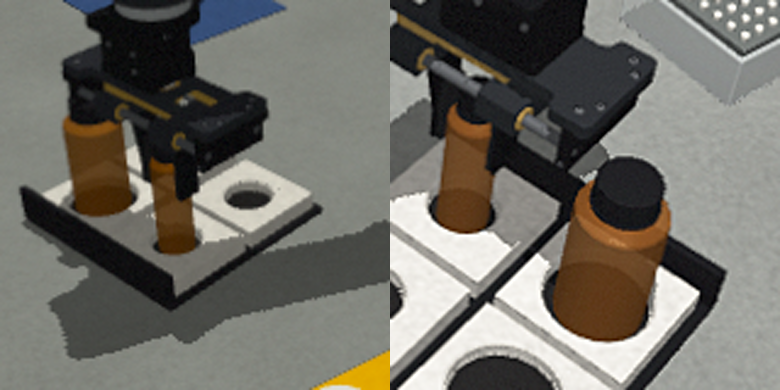

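It made contact at the expected height, inside the pocket. Releasing and retreating.

Call:
play_rows --series '[46,0,0,0,0,0,0,52,0,0,0,0,0,0,62,0,0,0,0,0,0,75,0,0,0,0,0,0,88,0,0,0,0,0,0,88,0,0,0,0,0,0,88,0,0,-0.004,0,0,0,88,0,0,-0.014,0,0,0,88,0,0,-0.03,0,0,0,88,0,0,-0.05,0,0,0]'

```text
time: 23.92
position: [0.5704, -0.1584, 0.1006]
tool_rot: [0.151, -3.136, -0.001]
ft_force: [-0.1, 0.3, 0.6]
grip_width: 0.875
```

Call:
play_rows --series '[100,0,0,-0.018,0,0,0,100,0,0,-0.036,0,0,0,100,0,0,-0.05,0,0,0,100,0,0,-0.058,0,0,0,100,0,0,-0.06,0,0,0,100,0,0,-0.06,0,0,0]'

```text
time: 24.42
position: [0.5716, -0.1587, 0.1611]
tool_rot: [-0.151, 3.137, -0.0]
ft_force: [-0.1, -0.0, 0.8]
grip_width: 0.999
```

```bash
python3 look.py v 140 110 330 190 160; python3 go.py .4443 .1445 .14
```

```text
[ 0.5707 -0.1584  0.1595] 0.998 [-0.32 -0.43  0.64] tipsproj(+27mm) [[206. 146.]] [[368. 201.]]
t 24.52 pos [ 0.5707 -0.1584  0.1595] grip 0.998 F [-0.32 -0.43  0.64] j [-0.12  0.22  0.4   1.66 -0.09  1.28  1.97]
shift mm [ 96.7 313.6  19.8] turn deg [ 0.02 -0.07  0.01]
```

View pics/v.png

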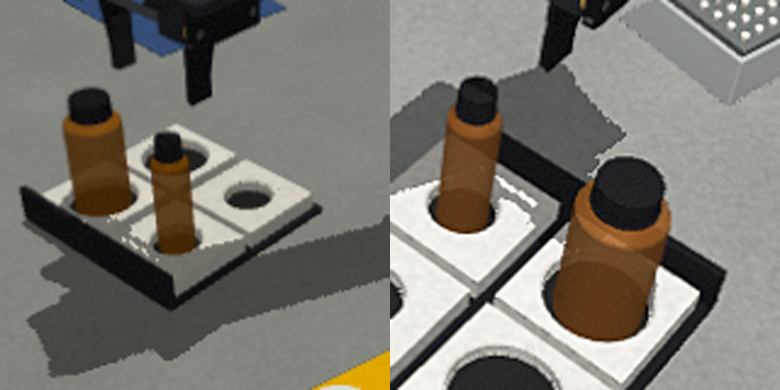

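Both tall bottles stand upright and seated. Next is the short wide one.

Call:
play_rows --series '[100,0.003,0.01,0,0,0,0,100,0.008,0.026,0,0,0,0,100,0.015,0.05,0,0,0,0,100,0.023,0.075,0,0,0,0,100,0.031,0.1,0,0,0,0,100,0.039,0.125,0,0,0,0,100,0.046,0.15,0,0,0,0,100,0.054,0.175,0,0,0,0,100,0.062,0.2,0,0,0,0,100,0.07,0.225,0,0,0,0]'

```text
time: 25.35
position: [0.4782, 0.0603, 0.1595]
tool_rot: [0.152, -3.136, 0.0]
ft_force: [0.3, 0.1, -0.2]
grip_width: 1.001
```

Call:
play_rows --series '[100,0.007,0.022,0.003,0,0,0,100,0.013,0.042,0.006,0,0,0,100,0.018,0.058,0.01,0,0,0,100,0.022,0.072,0.015,0,0,0,100,0.025,0.081,0.018,0,0,0,100,0.027,0.087,0.02,0,0,0,100,0.027,0.089,0.02,0,0,0,100,0.027,0.089,0.02,0,0,0,100,0.027,0.089,0.02,0,0,0,100,0.027,0.089,0.02,0,0,0]'

```text
time: 26.18
position: [0.445, 0.1438, 0.1406]
tool_rot: [-0.148, 3.138, -0.0]
ft_force: [0.1, 0.3, -0.2]
grip_width: 1.0
```

```bash
python3 look.py w 290 180 130 110; python3 go.py .4443 .1445 -.008
```

```text
[0.4449 0.144  0.1406] 1.004 [-0.02  0.45  1.25] tipsproj(+27mm) [[354. 190.]] [[185. 153.]]
t 26.28 pos [0.4449 0.144  0.1406] grip 1.004 F [-0.02  0.45  1.25] j [-0.48 -0.04  0.11  1.96  0.    1.22  1.29]
shift mm [  0.7   0.6 148.6] turn deg [ 0.    0.02 -0.07]
```

View pics/w.png

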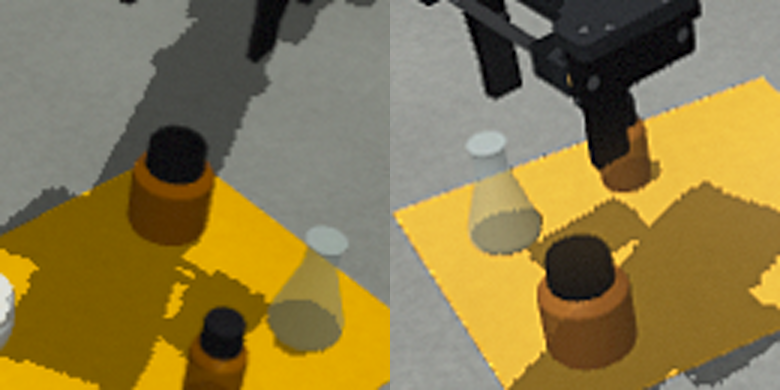

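Call:
play_rows --series '[100,0.001,0.001,0.006,0,0,0,100,0.001,0.001,0.018,0,0,0,100,0.001,0.001,0.033,0,0,0,100,0.001,0.001,0.049,0,0,0,100,0.001,0.001,0.065,0,0,0,100,0.001,0.001,0.08,0,0,0,100,0.001,0.001,0.093,0,0,0,100,0.001,0.001,0.103,0,0,0,100,0.001,0.001,0.109,0,0,0,100,0.001,0.001,0.11,0,0,0]'

```text
time: 27.12
position: [0.4426, 0.1451, 0.0291]
tool_rot: [0.151, -3.136, 0.001]
ft_force: [0.7, 0.2, -0.0]
grip_width: 0.998
```

```bash
python3 look.py x 290 180 130 110; python3 go.py .4443 .1445 -.008
```

```text
[0.4436 0.1456 0.0305] 0.999 [-0.16 -0.03 -0.43] tipsproj(+27mm) [[349. 233.]] [[192. 201.]]
t 27.22 pos [0.4436 0.1456 0.0305] grip 0.999 F [-0.16 -0.03 -0.43] j [-0.48  0.08  0.11  2.08 -0.01  0.98  1.3 ]
shift mm [-0.6 -1.1 38.5] turn deg [0.   0.01 0.  ]
```

View pics/x.png

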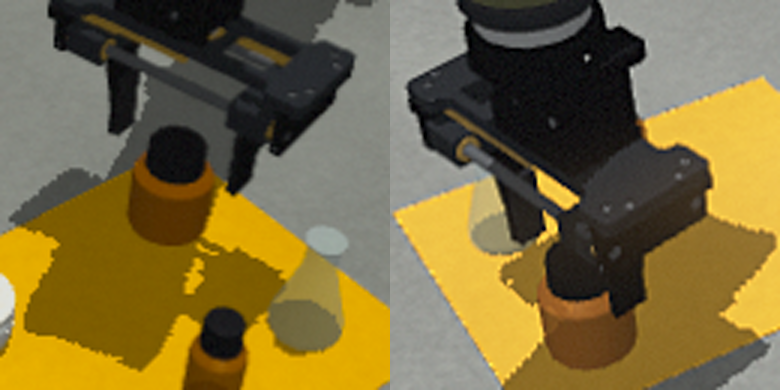

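The tip midpoint (177,160) matches the prediction (177,159), so the offset holds here too. Going on down.

Call:
play_rows --series '[100,-0.001,-0.001,0.006,0,0,0,100,-0.001,-0.001,0.014,0,0,0,100,-0.001,-0.001,0.022,0,0,0,100,-0.001,-0.001,0.029,0,0,0,100,-0.001,-0.001,0.034,0,0,0,100,-0.001,-0.001,0.037,0,0,0,100,-0.001,-0.001,0.038,0,0,0,100,-0.001,-0.001,0.038,0,0,0]'

```text
time: 27.88
position: [0.4443, 0.1446, -0.0079]
tool_rot: [0.151, -3.138, 0.0]
ft_force: [0.1, -0.0, 0.8]
grip_width: 1.001
```

```bash
python3 look.py y 290 180 130 110; python3 go.py .4443 .1445 -.008
```

```text
[ 0.4448  0.1448 -0.0074] 0.997 [-0.2  -0.17  0.05] tipsproj(+27mm) [[346. 247.]] [[196. 216.]]
t 27.98 pos [ 0.4448  0.1448 -0.0074] grip 0.997 F [-0.2  -0.17  0.05] j [-0.47  0.14  0.11  2.11 -0.02  0.9   1.31]
shift mm [ 0.5 -0.2  0.6] turn deg [0.01 0.03 0.01]
```

View pics/y.png

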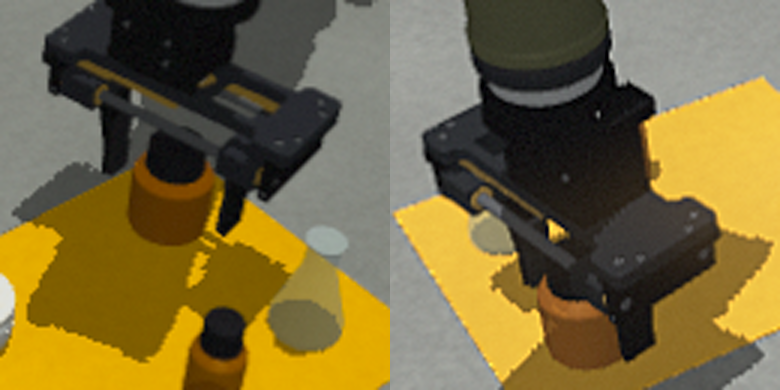

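Call:
play_rows --series '[85,0,0,0,0,0,0,75,0,0,0,0,0,0,70,0,0,0,0,0,0,50,0,0,0,0,0,0,0,0,0,0,0,0,0,0,0,0,0,0,0,0,0,0,0,0,0,0,0,0,0,0,0,0,0,0,0,0,0,0,0,0,0]' --force 35

```text
time: 28.73
position: [0.4446, 0.1448, -0.0075]
tool_rot: [-0.151, 3.138, 0.0]
ft_force: [-0.6, -0.0, 1.3]
grip_width: 0.654
```

Call:
play_rows --series '[0,0,0,-0.003,0,0,0,0,0,0,-0.012,0,0,0,0,0,0,-0.026,0,0,0,0,0,0,-0.042,0,0,0,0,0,0,-0.058,0,0,0,0,0,0,-0.074,0,0,0,0,0,0,-0.088,0,0,0,0,0,0,-0.097,0,0,0,0,0,0,-0.1,0,0,0,0,0,0,-0.1,0,0,0]'

```text
time: 29.57
position: [0.4449, 0.1448, 0.0931]
tool_rot: [-0.151, 3.137, 0.001]
ft_force: [-0.0, -0.0, -2.9]
grip_width: 0.652
```

```bash
python3 look.py z 290 150 130 80; python3 go.py .482 -.2785 .092
```

```text
[0.4439 0.1444 0.0917] 0.655 [-0.23  0.03 -2.8 ] tipsproj(+27mm) [[352. 210.]] [[188. 175.]]
t 29.67 pos [0.4439 0.1444 0.0917] grip 0.655 F [-0.23  0.03 -2.8 ] j [-0.48  0.01  0.11  2.02 -0.    1.12  1.3 ]
shift mm [ 2.700e+00 -4.246e+02 -2.000e-01] turn deg [-0.02 -0.06  0.01]
```

View pics/z.png

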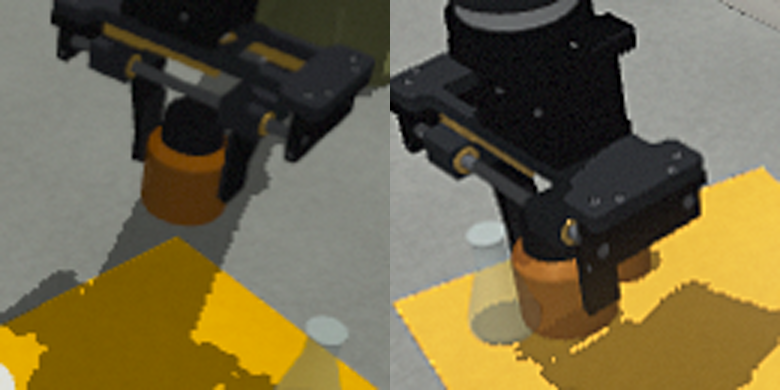

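Call:
play_rows --series '[0,0,-0.008,0,0,0,0,0,0,-0.022,0,0,0,0,0,0,-0.044,0,0,0,0,0,0,-0.068,0,0,0,0,0,0,-0.093,0,0,0,0,0,0.001,-0.118,0,0,0,0,0,0.001,-0.143,0,0,0,0,0,0.001,-0.168,0,0,0,0,0,0.001,-0.193,0,0,0,0,0,0.001,-0.218,0,0,0,0]'

```text
time: 30.5
position: [0.4635, -0.0743, 0.0915]
tool_rot: [0.15, -3.136, 0.0]
ft_force: [0.8, 0.3, -1.9]
grip_width: 0.654
```

Call:
play_rows --series '[0,0,-0.025,0,0,0,0,0,0,-0.05,0,0,0,0,0,0,-0.075,0,0,0,0,0,0.001,-0.1,0,0,0,0,0,0.001,-0.125,0,0,0,0,0,0.001,-0.15,0,0,0,0,0,0.001,-0.17,0,0,0,0,0,0.001,-0.186,0,0,0,0,0,0.001,-0.194,0,0,0,0,0,0.001,-0.196,0,0,0,0]'

```text
time: 31.33
position: [0.4811, -0.2697, 0.0916]
tool_rot: [0.146, -3.136, 0.001]
ft_force: [0.3, 0.3, -1.0]
grip_width: 0.654
```

```bash
python3 - <<'E'
from bench import *; from h import *
from scipy.spatial.transform import Rotation as Ro
d=get_image("wrist");s=get_state();c=-np.array(d["R"]).T@np.array(d["t"])
print("cam in tool frame",Ro.from_rotvec(s["tool_rot"]).inv().apply(c-s["position"]).round(3))
E
python3 go.py .482 -.2785 .002
```

```text
cam in tool frame [ 0.074 -0.001 -0.193]
t 31.38 pos [ 0.4814 -0.2686  0.0917] grip 0.652 F [ 0.22 -0.62 -1.89] j [-0.01  0.2   0.52  1.84 -0.11  1.14  2.22]
shift mm [  0.2 -10.   89.7] turn deg [ 0.01 -0.09 -0.1 ]
```

Call:
play_rows --series '[0,0,-0.005,0,0,0,0,0,0,-0.01,0.002,0,0,0,0,0,-0.01,0.008,0,0,0,0,0,-0.01,0.018,0,0,0,0,0,-0.01,0.03,0,0,0,0,0,-0.01,0.042,0,0,0,0,0,-0.01,0.051,0,0,0,0,0,-0.01,0.056,0,0,0,0,0,-0.01,0.057,0,0,0,0,0,-0.01,0.057,0,0,0]'

```text
time: 32.22
position: [0.4829, -0.2774, 0.0348]
tool_rot: [0.151, -3.137, -0.001]
ft_force: [-0.1, 0.3, -1.7]
grip_width: 0.656
```

```bash
python3 look.py aa 140 90 310 230 160; python3 go.py .482 -.2785 .002
```

```text
[ 0.4837 -0.2779  0.0358] 0.659 [-0.11 -0.64 -2.03] tipsproj(+27mm) [[210. 160.]] [[380. 336.]]
t 32.32 pos [ 0.4837 -0.2779  0.0358] grip 0.659 F [-0.11 -0.64 -2.03] j [ 0.02  0.28  0.52  1.88 -0.16  1.03  2.27]
shift mm [ 1.8 -0.5 33.8] turn deg [-0.03  0.05  0.01]
```

View pics/aa.png

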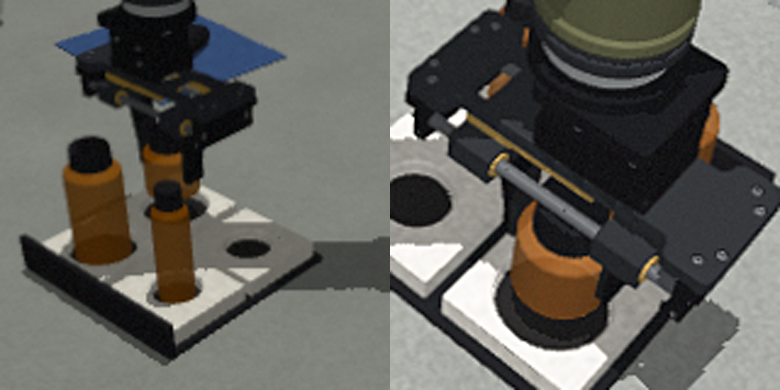

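It is centred over the front wide pocket. Lowering.

Call:
play_rows --series '[0,0.001,0,0.004,0,0,0,0,0.002,0,0.009,0,0,0,0,0.002,0,0.014,0,0,0,0,0.002,0,0.019,0,0,0,0,0.002,0,0.023,0,0,0,0,0.002,0,0.026,0,0,0,0,0.002,0,0.029,0,0,0,0,0.002,0,0.031,0,0,0,0,0.002,0,0.032,0,0,0,0,0.002,0,0.033,0,0,0]'

```text
time: 33.15
position: [0.4813, -0.2778, 0.0025]
tool_rot: [-0.151, 3.138, 0.0]
ft_force: [-3.1, 1.3, 8.6]
grip_width: 0.655
```

```bash
python3 look.py ab 140 90 310 230 160; python3 go.py .482 -.2785 .002
```

```text
[ 0.4815 -0.2779  0.0025] 0.655 [ 0.02  0.22 -2.01] tipsproj(+27mm) [[211. 171.]] [[376. 349.]]
t 33.25 pos [ 0.4815 -0.2779  0.0025] grip 0.655 F [ 0.02  0.22 -2.01] j [ 0.04  0.32  0.51  1.91 -0.19  0.96  2.29]
shift mm [-0.5 -0.7  0.5] turn deg [-0.01  0.03  0.01]
```

View pics/ab.png

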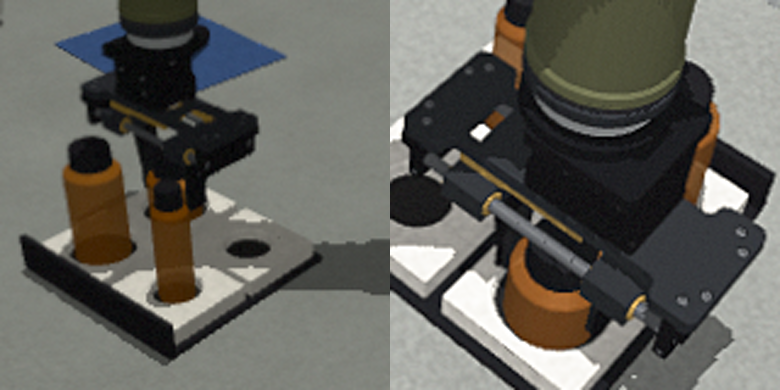

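Call:
play_rows --series '[0,0,0,0.001,0,0,0,0,0,0,0.001,0,0,0,0,0,0,0.001,0,0,0]'

```text
time: 33.5
position: [0.4815, -0.2779, 0.0025]
tool_rot: [-0.151, 3.137, 0.0]
ft_force: [-2.6, 1.3, 6.0]
grip_width: 0.654
```

Contact is firm and z doesn't move any further. Releasing and going up.

Call:
play_rows --series '[70,0,0,0,0,0,0,76,0,0,0,0,0,0,84,0,0,0,0,0,0,95,0,0,0,0,0,0,95,0,0,0,0,0,0,95,0,0,-0.003,0,0,0,95,0,0,-0.012,0,0,0,95,0,0,-0.028,0,0,0,95,0,0,-0.046,0,0,0,95,0,0,-0.064,0,0,0]'

```text
time: 34.33
position: [0.4811, -0.278, 0.0666]
tool_rot: [0.151, -3.138, 0.0]
ft_force: [-0.3, 1.1, -0.1]
grip_width: 0.948
```

Call:
play_rows --series '[100,0,0,-0.018,0,0,0,100,0,0,-0.036,0,0,0,100,0,0,-0.054,0,0,0,100,0,0,-0.068,0,0,0,100,0,0,-0.075,0,0,0,100,0,0,-0.075,0,0,0]'

```text
time: 34.83
position: [0.4825, -0.2785, 0.1427]
tool_rot: [-0.151, 3.134, -0.002]
ft_force: [-0.3, -0.7, 0.4]
grip_width: 1.0
```

```bash
python3 look.py ac 140 90 310 230 160; python3 go.py .5546 .2672 .14
```

```text
[ 0.4811 -0.2777  0.1402] 1.0 [ 0.41  0.45 -0.26] tipsproj(+27mm) [[207. 123.]] [[388. 291.]]
t 34.93 pos [ 0.4811 -0.2777  0.1402] grip 1.0 F [ 0.41  0.45 -0.26] j [-0.01  0.16  0.54  1.77 -0.09  1.23  2.22]
shift mm [-1.255e+02  5.353e+02  3.000e-01] turn deg [0.01 0.01 0.01]
```

View pics/ac.png

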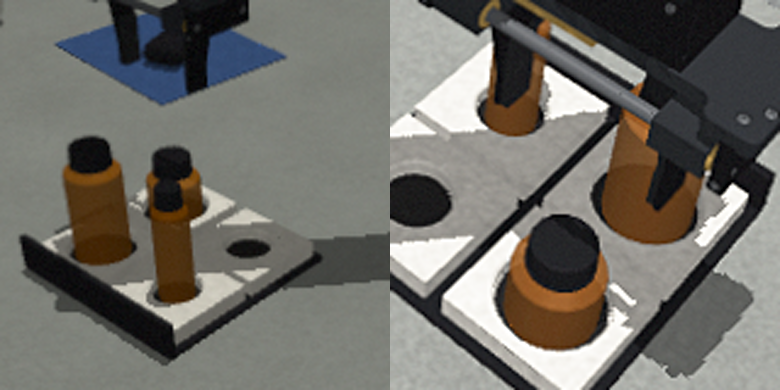

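The short wide bottle is seated upright. The last one is the short slim bottle.

Call:
play_rows --series '[100,-0.002,0.01,0,0,0,0,100,-0.007,0.03,0,0,0,0,100,-0.013,0.056,0,0,0,0,100,-0.02,0.084,0,0,0,0,100,-0.026,0.112,0,0,0,0,100,-0.033,0.14,0,0,0,0,100,-0.04,0.168,0,0,0,0,100,-0.046,0.196,0,0,0,0,100,-0.052,0.224,0,0,0,0,100,-0.059,0.252,0,0,0,0]'

```text
time: 35.77
position: [0.5146, -0.019, 0.1392]
tool_rot: [0.152, -3.136, -0.0]
ft_force: [0.8, 0.0, 0.2]
grip_width: 1.001
```

Call:
play_rows --series '[100,-0.007,0.028,0,0,0,0,100,-0.013,0.056,0,0,0,0,100,-0.02,0.084,0,0,0,0,100,-0.026,0.112,0,0,0,0,100,-0.033,0.14,0,0,0,0,100,-0.039,0.168,0,0,0,0,100,-0.046,0.195,0,0,0,0,100,-0.052,0.22,0,0,0,0,100,-0.056,0.24,0,0,0,0,100,-0.06,0.255,0,0,0,0]'

```text
time: 36.6
position: [0.5492, 0.2415, 0.1389]
tool_rot: [0.156, -3.135, -0.0]
ft_force: [-0.1, -0.5, 0.5]
grip_width: 0.999
```

Call:
play_rows --series '[100,-0.004,0.015,0,0,0,0,100,-0.006,0.024,0,0,0,0,100,-0.006,0.028,0,0,0,0,100,-0.006,0.028,0,0,0,0,100,-0.006,0.028,0,0,0,0,100,-0.006,0.028,0,0,0,0]'

```text
time: 37.1
position: [0.5546, 0.2652, 0.1405]
tool_rot: [-0.148, 3.138, -0.001]
ft_force: [0.2, -0.9, 1.1]
grip_width: 0.999
```

```bash
python3 look.py ad 290 220 150 80; python3 go.py .5546 .2672 -.008
python3 - <<'E'
from bench import *; from h import *
cv2.imwrite("pics/ad_w.png",get_image("wrist")["frame"][:,:,::-1])
E
```

```text
[0.5546 0.2654 0.1406] 1.0 [-0.39  0.16 -0.61] tipsproj(+27mm) [[372. 247.]] [[199. 102.]]
t 37.2 pos [0.5546 0.2654 0.1406] grip 1.0 F [-0.39  0.16 -0.61] j [-0.59  0.27  0.12  1.62 -0.03  1.26  1.2 ]
shift mm [-1.000e-01  1.800e+00  1.486e+02] turn deg [-0.01  0.02 -0.1 ]
```

View pics/ad.png

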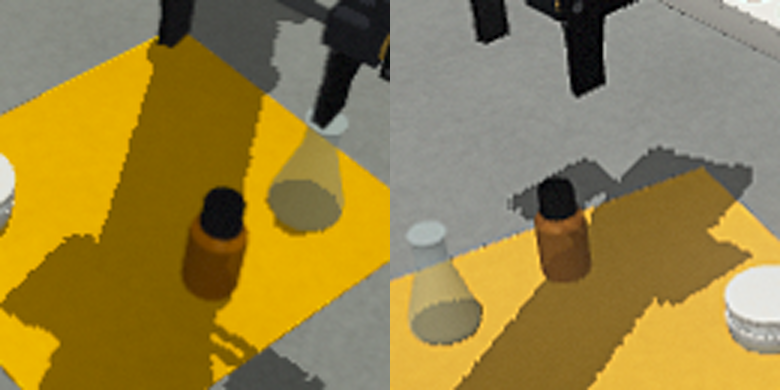

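The view shows the short slim bottle clear below the open fingers, with its cap at (220,205) and (557,197) in the crops, and the flask well to the side. I'll confirm the state, then go down.

```bash
python3 go.py .5546 .2672 -.008
```

```text
t 37.25 pos [0.5546 0.2657 0.1406] grip 1.0 F [ 0.49 -0.37 -0.18] j [-0.59  0.27  0.12  1.62 -0.03  1.26  1.2 ]
shift mm [-1.000e-01  1.500e+00  1.486e+02] turn deg [-0.01  0.02 -0.07]
```

Call:
play_rows --series '[100,0,0.001,0.006,0,0,0,100,0,0.001,0.018,0,0,0,100,0,0.001,0.033,0,0,0,100,0,0.001,0.049,0,0,0,100,0,0.001,0.065,0,0,0,100,0,0.001,0.08,0,0,0,100,0,0.001,0.093,0,0,0,100,0,0.001,0.103,0,0,0,100,0,0.001,0.109,0,0,0,100,0,0.001,0.11,0,0,0]'

```text
time: 38.08
position: [0.5533, 0.2673, 0.0287]
tool_rot: [0.151, -3.136, 0.002]
ft_force: [-0.4, -0.6, 0.0]
grip_width: 1.0
```

```bash
python3 look.py ae 290 220 150 80; python3 go.py .5546 .2672 -.008
```

```text
[0.5544 0.2678 0.0304] 0.997 [-0.19 -0.04  0.42] tipsproj(+27mm) [[364. 293.]] [[205. 148.]]
t 38.18 pos [0.5544 0.2678 0.0304] grip 0.997 F [-0.19 -0.04  0.42] j [-0.59  0.37  0.11  1.72 -0.05  1.05  1.21]
shift mm [-0.2 -0.7 38.4] turn deg [0.01 0.01 0.01]
```

View pics/ae.png

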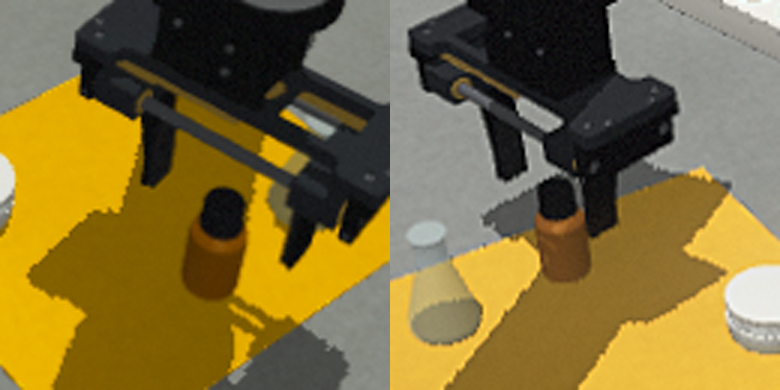

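The bottle is centred between the fingers and the flask stands clear, so I'll finish the descent.

Call:
play_rows --series '[100,0,-0.001,0.006,0,0,0,100,0,-0.001,0.014,0,0,0,100,0,-0.001,0.022,0,0,0,100,0,-0.001,0.029,0,0,0,100,0,-0.001,0.034,0,0,0,100,0,-0.001,0.037,0,0,0,100,0,-0.001,0.038,0,0,0,100,0,-0.001,0.038,0,0,0]'

```text
time: 38.85
position: [0.5541, 0.2667, -0.008]
tool_rot: [0.151, -3.138, 0.0]
ft_force: [-0.4, -0.6, -0.5]
grip_width: 1.004
```

Call:
play_rows --series '[70,0,0,0,0,0,0,55,0,0,0,0,0,0,47,0,0,0,0,0,0,44,0,0,0,0,0,0,20,0,0,0,0,0,0,0,0,0,0,0,0,0,0,0,0,0,0,0,0,0,0,0,0,0,0,0,0,0,0,0,0,0,0]' --force 20

```text
time: 39.6
position: [0.5543, 0.2669, -0.0076]
tool_rot: [-0.151, 3.138, 0.0]
ft_force: [-0.4, 0.2, 0.0]
grip_width: 0.407
```

```bash
python3 look.py af 290 220 150 80; python3 go.py .5546 .2672 -.008
```

```text
[ 0.5543  0.2669 -0.0076] 0.405 [-0.49  0.16  0.23] tipsproj(+27mm) [[360. 306.]] [[207. 163.]]
t 39.7 pos [ 0.5543  0.2669 -0.0076] grip 0.405 F [-0.49  0.16  0.23] j [-0.58  0.41  0.11  1.75 -0.05  0.98  1.21]
shift mm [-0.3  0.3  0.4] turn deg [0.01 0.01 0.01]
```

View pics/af.png

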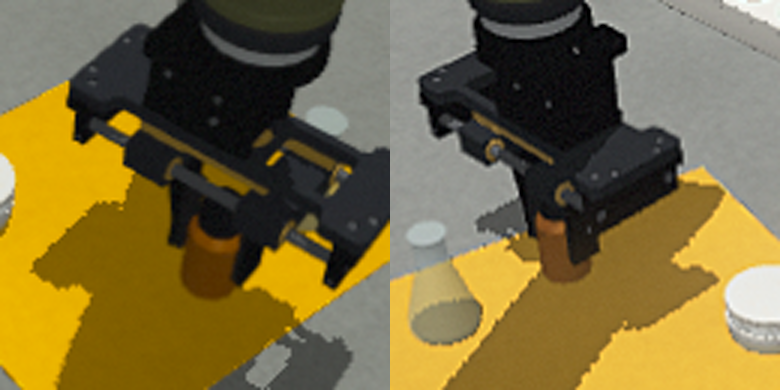

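Gripped at 35 mm. Lifting.

Call:
play_rows --series '[0,0,0,-0.003,0,0,0,0,0,0,-0.012,0,0,0,0,0,0,-0.026,0,0,0,0,0,0,-0.042,0,0,0,0,0,0,-0.058,0,0,0,0,0,0,-0.074,0,0,0,0,0,0,-0.088,0,0,0,0,0,0,-0.097,0,0,0,0,0,0,-0.1,0,0,0,0,0,0,-0.1,0,0,0]'

```text
time: 40.53
position: [0.5549, 0.267, 0.0935]
tool_rot: [-0.151, 3.136, 0.001]
ft_force: [1.2, 0.4, -0.8]
grip_width: 0.404
```

```bash
python3 look.py ag 290 190 150 60; python3 go.py .472 -.168 .092
```

```text
[0.5538 0.2665 0.0917] 0.408 [ 0.04 -0.18 -1.54] tipsproj(+27mm) [[368. 268.]] [[202. 123.]]
t 40.63 pos [0.5538 0.2665 0.0917] grip 0.408 F [ 0.04 -0.18 -1.54] j [-0.59  0.31  0.12  1.67 -0.04  1.17  1.2 ]
shift mm [ 123.1 -424.6   -0. ] turn deg [-0.02 -0.06  0.01]
```

View pics/ag.png

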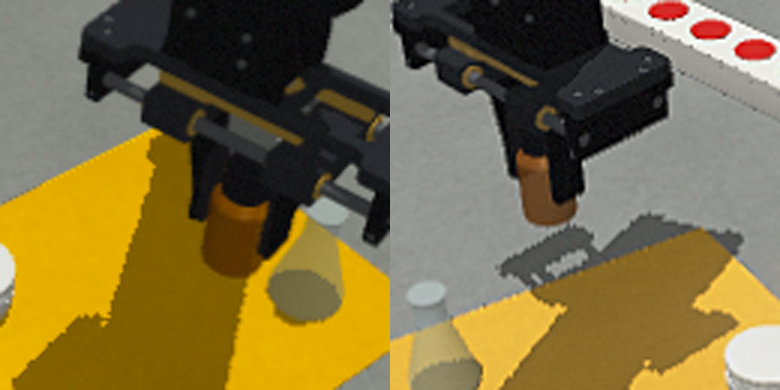

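Call:
play_rows --series '[0,0.002,-0.008,0,0,0,0,0,0.006,-0.022,0,0,0,0,0,0.012,-0.043,0,0,0,0,0,0.019,-0.067,0,0,0,0,0,0.026,-0.091,0,0,0,0,0,0.033,-0.115,0,0,0,0,0,0.04,-0.139,0,0,0,0,0,0.047,-0.163,0,0,0,0,0,0.054,-0.187,0,0,0,0,0,0.061,-0.211,0,0,0,0]'

```text
time: 41.47
position: [0.5124, 0.048, 0.0918]
tool_rot: [0.149, -3.137, 0.001]
ft_force: [0.2, 0.3, -1.4]
grip_width: 0.406
```

Call:
play_rows --series '[0,0.007,-0.024,0,0,0,0,0,0.014,-0.048,0,0,0,0,0,0.021,-0.072,0,0,0,0,0,0.028,-0.096,0,0,0,0,0,0.035,-0.12,0,0,0,0,0,0.042,-0.144,0,0,0,0,0,0.049,-0.168,0,0,0,0,0,0.055,-0.188,0,0,0,0,0,0.059,-0.202,0,0,0,0,0,0.061,-0.208,0,0,0,0]'

```text
time: 42.3
position: [0.4708, -0.1657, 0.0919]
tool_rot: [0.143, -3.137, 0.001]
ft_force: [-0.5, -0.5, -1.0]
grip_width: 0.403
```

Call:
play_rows --series '[0,0,0,0,0,0,0,0,0,0,0,0,0,0,0,0,0,0,0,0,0]'

```text
time: 42.55
position: [0.4731, -0.1608, 0.0921]
tool_rot: [0.153, -3.138, -0.001]
ft_force: [-0.7, 0.1, -1.2]
grip_width: 0.405
```

```bash
python3 go.py .472 -.168 .034
```

```text
t 42.55 pos [ 0.4731 -0.1608  0.0921] grip 0.405 F [-0.69  0.08 -1.16] j [-0.14  0.07  0.43  1.95 -0.03  1.12  1.98]
shift mm [ 1.7 -7.1 58.1] turn deg [ 0.05 -0.01  0.09]
```

Call:
play_rows --series '[0,0.001,-0.004,0,0,0,0,0,0.001,-0.006,0.002,0,0,0,0,0.001,-0.006,0.008,0,0,0,0,0.001,-0.006,0.018,0,0,0,0,0.001,-0.006,0.03,0,0,0,0,0.001,-0.006,0.042,0,0,0,0,0.001,-0.006,0.051,0,0,0,0,0.001,-0.006,0.055,0,0,0,0,0.001,-0.006,0.056,0,0,0,0,0.001,-0.006,0.056,0,0,0]'

```text
time: 43.38
position: [0.4725, -0.1681, 0.036]
tool_rot: [0.151, -3.137, -0.0]
ft_force: [-0.3, 0.2, -1.6]
grip_width: 0.406
```

```bash
python3 look.py ah 150 100 270 200 160; python3 go.py .472 -.168 .002
```

```text
[ 0.4731 -0.1682  0.0368] 0.404 [-0.21  0.45 -0.17] tipsproj(+27mm) [[240. 176.]] [[321. 293.]]
t 43.48 pos [ 0.4731 -0.1682  0.0368] grip 0.404 F [-0.21  0.45 -0.17] j [-0.12  0.15  0.44  2.   -0.07  1.    2.02]
shift mm [ 1.2  0.3 34.8] turn deg [-0.01  0.05  0.01]
```

View pics/ah.png

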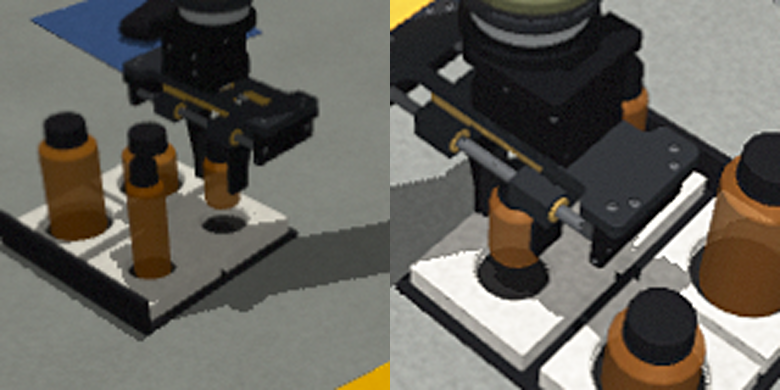

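It is over the front narrow pocket, centred, and the body clears the other bottles. Lowering.

Call:
play_rows --series '[0,0.001,0,0.004,0,0,0,0,0.001,0,0.009,0,0,0,0,0.001,0,0.014,0,0,0,0,0.001,0,0.019,0,0,0,0,0.001,0,0.023,0,0,0,0,0.001,0,0.026,0,0,0,0,0.001,0,0.029,0,0,0,0,0.001,0,0.031,0,0,0,0,0.001,0,0.033,0,0,0,0,0.001,0,0.034,0,0,0]'

```text
time: 44.32
position: [0.4717, -0.1681, 0.0023]
tool_rot: [0.151, -3.138, -0.0]
ft_force: [-2.1, 0.7, 9.0]
grip_width: 0.404
```

Call:
play_rows --series '[0,0,0,0.001,0,0,0,0,0,0,0.001,0,0,0,0,0,0,0.001,0,0,0]'

```text
time: 44.57
position: [0.4718, -0.1682, 0.0024]
tool_rot: [-0.151, 3.138, 0.001]
ft_force: [-3.3, 2.1, 6.5]
grip_width: 0.405
```

```bash
python3 look.py ai 150 100 270 200 160; python3 go.py .472 -.168 .002
```

```text
[ 0.4718 -0.1681  0.0023] 0.403 [-2.78  0.71  7.43] tipsproj(+27mm) [[241. 187.]] [[320. 307.]]
t 44.67 pos [ 0.4718 -0.1681  0.0023] grip 0.403 F [-2.78  0.71  7.43] j [-0.11  0.2   0.43  2.03 -0.1   0.93  2.05]
shift mm [-0.2  0.1  0.3] turn deg [0.03 0.01 0.01]
```

View pics/ai.png

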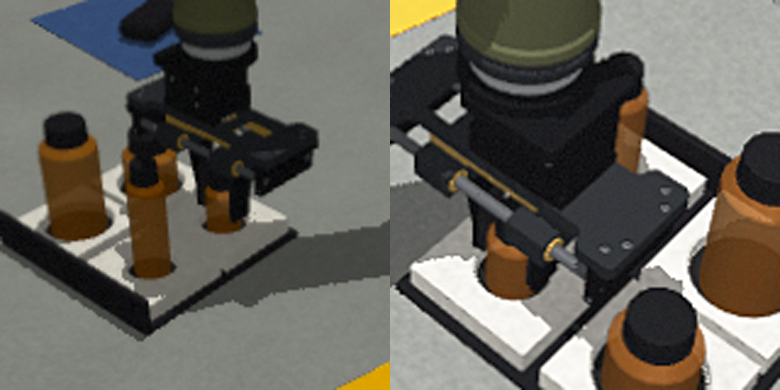

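Seated: contact came at the same z as the other short bottle. Releasing and retreating upward.

Call:
play_rows --series '[46,0,0,0,0,0,0,52,0,0,0,0,0,0,62,0,0,0,0,0,0,75,0,0,0,0,0,0,82,0,0,0,0,0,0,82,0,0,0,0,0,0,82,0,0,-0.004,0,0,0,82,0,0,-0.014,0,0,0,82,0,0,-0.03,0,0,0,82,0,0,-0.05,0,0,0]'

```text
time: 45.5
position: [0.4708, -0.1681, 0.0517]
tool_rot: [0.151, -3.136, -0.0]
ft_force: [-0.2, -0.4, 0.3]
grip_width: 0.815
```

Call:
play_rows --series '[82,0,0,-0.02,0,0,0,82,0,0,-0.042,0,0,0,82,0,0,-0.066,0,0,0,82,0,0,-0.09,0,0,0,82,0,0,-0.11,0,0,0,82,0.01,0.02,-0.125,0,0,0,82,0.02,0.05,-0.13,0,0,0,82,0.03,0.08,-0.13,0,0,0,82,0.03,0.11,-0.13,0,0,0,82,0.03,0.14,-0.13,0,0,0]'

```text
time: 46.33
position: [0.428, -0.0308, 0.1828]
tool_rot: [-0.149, 3.136, 0.001]
ft_force: [-0.2, 0.1, 0.5]
grip_width: 0.82
```

Call:
play_rows --series '[82,0,0.02,0,0,0,0,82,0,0.03,0,0,0,0,82,0,0.03,0,0,0,0,82,0,0.03,0,0,0,0,82,0,0.03,0,0,0,0,82,0,0.03,0,0,0,0]'

```text
time: 46.83
position: [0.4257, -0.0035, 0.1815]
tool_rot: [-0.147, 3.138, -0.0]
ft_force: [-0.1, 0.4, -0.6]
grip_width: 0.822
```

```bash
python3 go.py
python3 - <<'E'
from bench import *; from h import *
A=get_image("scene");B=get_image("side")
cv2.imwrite("pics/fin_a.png",A["frame"][:,:,::-1]);cv2.imwrite("pics/fin_b.png",B["frame"][:,:,::-1])
# cap mid expected when seated (floor .0095)
E_={"tw":(.5822,-.269,.1245),"ts":(.572,-.1586,.1245),"sw":(.482,-.2785,.0715),"ss":(.472,-.1683,.0715)}
for k,X in E_.items():
    r=[]
    for d in (A,B):
        q=proj(d,[X])[0].round().astype(int);y0,x0=q[1]-17,q[0]-17
        m=(d["frame"][y0:y0+34,x0:x0+34].max(2)<55).astype(np.uint8)
        c,l,st,ce=cv2.connectedComponentsWithStats(m); i=l[17,17]
        r.append(ce[i]+[x0,y0] if i else None)
    print(k, "no cap blob" if any(v is None for v in r) else (tri(A,r[0],B,r[1])[0].round(4),"exp",X))
E
```

```text
t 46.83 pos [ 0.4257 -0.0035  0.1815] grip 0.822 F [-0.09  0.4  -0.63] j [-0.29 -0.17  0.22  1.99  0.04  1.32  1.57]
tw (array([ 0.5811, -0.2702,  0.1251]), 'exp', (0.5822, -0.269, 0.1245))
ts (array([ 0.5629, -0.1653,  0.1348]), 'exp', (0.572, -0.1586, 0.1245))
sw (array([ 0.4867, -0.2755,  0.0621]), 'exp', (0.482, -0.2785, 0.0715))
ss (array([ 0.4714, -0.1691,  0.0716]), 'exp', (0.472, -0.1683, 0.0715))
```

View pics/fin_a.png

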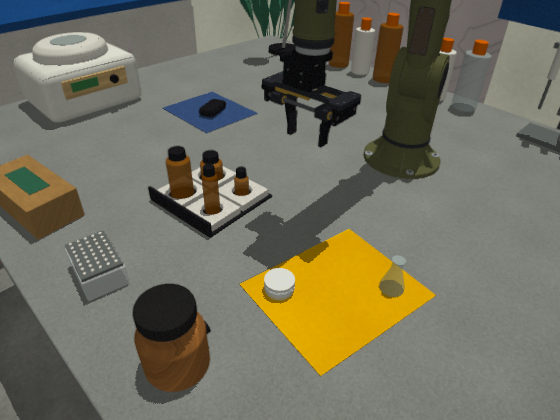

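View pics/fin_b.png

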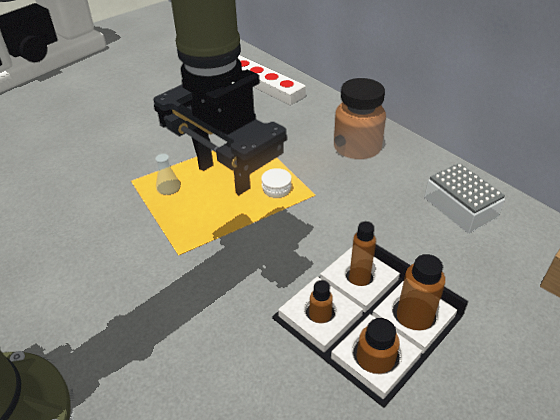

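All four bottles stand in the rack, and the flask and dishes are unmoved in the images. The ts and sw triangulations are unreliable because their caps overlap in the scene view at (210,165), so I'll recheck those two from the side view alone.

Run:
```python
from bench import *; from h import *
B=get_image("side");A=get_image("scene")
E_={"tw":(.5822,-.269,.1245),"ts":(.572,-.1586,.1245),"sw":(.482,-.2785,.0715),"ss":(.472,-.1683,.0715)}
for k,X in E_.items():
    q=proj(B,[X])[0].round().astype(int);y0,x0=q[1]-20,q[0]-20
    m=(B["frame"][y0:y0+40,x0:x0+40].max(2)<45).astype(np.uint8)
    c,l,st,ce=cv2.connectedComponentsWithStats(m);i=l[20,20]
    print(k,st[i],plane(B,ce[i]+[x0,y0],X[2]).round(4),"exp",X)
for d,n in((A,"scene"),(B,"side")):
    o=cv2.imread(f"pics/a_{n}.png")[:,:,::-1].astype(int)
    for nm,X in(("flask",(.4585,.274,.039)),("dish",(.6225,.12,.015))):
        q=proj(d,[X])[0].astype(int);s=np.s_[q[1]-14:q[1]+14,q[0]-12:q[0]+12]
        print(n,nm,"mean diff",np.abs(d["frame"][s].astype(int)-o[s]).mean().round(1))
```

```text
tw [  6   6  31  29 710] [ 0.582  -0.2702  0.1245] exp (0.5822, -0.269, 0.1245)
ts [ 12  11  17  19 265] [ 0.5715 -0.1591  0.1245] exp (0.572, -0.1586, 0.1245)
sw [  6   5  30  32 752] [ 0.4816 -0.2793  0.0715] exp (0.482, -0.2785, 0.0715)
ss [ 12  11  17  20 274] [ 0.4714 -0.1692  0.0715] exp (0.472, -0.1683, 0.0715)
scene flask mean diff 2.1
scene dish mean diff 3.0
side flask mean diff 23.1
side dish mean diff 22.3
```

All four are within about 1.5 mm of the expected seated position. The flask and dishes are unchanged in the scene view. Their side-view patches differ, but the pictures show them at the same pixels: flask at (166,175), dishes at (277,183). Handing in.

Run:
```python
from bench import *
print(close_job())
```

```text
the job is handed in; nothing more can be done
None
```

All four bottles are upright and fully down in the rack, and the job was handed in at about 47 s on the robot's clock. I placed the tall wide bottle first, then the tall slim, the short wide and the short slim. Each one was lowered until the wrist felt contact (6–9 N) and only then released.

- **Height offset:** the camera views put the fingertips about 27 mm above the reported TCP height. I added that to every grasp and placing height. The tips matched the images at each check, and contact in the pockets came within about 1 mm of the predicted height.
- **Bottle positions:** in the last side-view check, all four caps were within about 1.5 mm of their expected seated positions. The two-camera measurement was 10–15 mm off for the tall slim and short wide bottles. Their caps overlap in the scene view, so I discarded that result and relied on the side view for those two.
- **Flask and dishes:** the scene view is almost unchanged where they stand. The automatic side-view comparison did differ, probably because of the gripper and its shadow. By eye, both are at the same pixels as at the start.

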